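# Clip a capped culture tube on its side into the mixer cradle

## Robot

A 6-joint arm with a two-finger parallel gripper is mounted at the origin on the work surface. World frame = base frame: x ahead of the robot, y to its left, z up, the work surface at z = 0. Lengths are in mm, angles in rad, forces in N, time in s.
With the tool pointing down it reaches from about 275 to 750 mm from the base axis. Payload 10.2 kg.
Tool frame: the origin (TCP) lies at the very end of the fingers, on their centre line; the grasp point (between the pads) lies 19 mm behind it (ctrl.pinch_z is the distance from the TCP to the grasp point, in mm); y points along the fingers, z is the direction in which the jaws open and shut, and the axes are right-handed (so a half turn about y gives the same grasp; the last joint's range is limited). The gripper opens to 85 mm and grips with 20 to 120 N. Pads are 22 mm wide; open, the fingers measure 114 mm over their backs; the gripper's body (76 mm by 85 mm) begins 54 mm behind the grasp point. The pads swing forward as they close: fully open they stand 13 mm farther back than shut.
Start: joints at [1.056, 0.313, 1.498, -0, 1.331, -0.223], TCP at [151.043, 502.809, 231.294] pointing down, gripper open.
Joint ranges: [-2.94, 2.94], [-0.97, 2.17], [0.19, 2.56], [-1.23, 4.37], [0.02, 3.11], [-2.88, 2.88]. Speed limits (rad/s): [2.39, 2.39, 3.01, 3.14, 3.14, 3.14].

## Interface

Orientations are given as a unit quaternion [w, x, y, z].
In Python, from rig import sense, eyes, ctrl gives the robot as it stands. The module is installed in compiled form; this text tells all that it offers.
- The arm moves only by the shell command python3 -m handwheel 'ROWS' [FORCE]. ROWS is JSON, a list of rows, each an object of numbers: "grip": the finger opening in mm, from 0 to 85.4; "tx", "ty", "tz": the shift along the tool's x, y, z in mm; "wx", "wy", "wz": the turn, a rotation vector about the tool's x, y, z in rad. In form: [{"grip": .., "tx": .., "ty": .., "tz": .., "wx": .., "wy": .., "wz": ..}, ...]. A call has 1 to 10 rows; each row shifts and turns the commanded pose from where the row before left it, along the tool's axes as they then stand; what a row does not reach is not made up. A row lasts 1/12 s, in which the tool goes at most 41.7 mm and 7.16 degrees, less where a joint would pass 70% of its speed; a pose out of reach is approached as far as the arm can. A call is refused whole if a number of a shift passes 41.7 or a number of a turn 0.125, either way. A call with a gripper value outside its range is refused whole. The fingers move at their own pace and stop on an object; FORCE is the grip in N (left out, the last holds). Time passes only in rows, so rows that do not move let the fingers close. It gives the time, the measured TCP pose, the force and the opening at its end, in the units of the state.
- sense(): the state, without advancing time (a new reading comes with each control period).
- eyes.capture(name): name is "scene" or "top" or "wrist"; returns a dict with "pixels" (480x640x3 uint8, red, green, blue), "mtx" (3x3 intrinsics, pixels), "dist" ([k1, k2, p1, p2, k3] as OpenCV has them; the pictures are not rectified), "R" (3x3) and "t" (3): a world point X has camera coordinates R X + t. Camera axes: x right, y down, z forward; pixel columns grow to the right and rows downward; lengths in mm; the calibration is good to about 2 mm. A picture is of the moment at which its call begins. There is no depth.
- ctrl.finish_job(): hands the job in, once; it reports no verdict.
The state is a dict: "time_s": time; "joints": joint angles; "dq": joint speeds; "tau": joint torques, N m; "eef_pos": TCP position; "ee_rot": TCP orientation; "force": force on the tool from outside, world axes, zero at the start; "wrist_torque": the same for the moment, N m; "grip_width": opening from 0.0 (shut) to 1.0 (fully open).
Only numpy, scipy, OpenCV 4.12 (cv2) and the standard library are available. Lean on these libraries where they do the work, as an engineer would, in place of code of your own. Each camera call takes 0.05 s, during which the arm holds its last target.

## Task

Load the long capped tube from the rack onto the mixer: first lean it, round bottom down against the foot, in the 45-degree sloping rest and let go of it, then take it again round its middle. Lay it on its side in the mixer's cradle, centred along it, with the cap at the end that has no end plate, press it down until both spring clips have snapped over it and it lies level on its saddles, and let go. Do not let it drop into the cradle from a height, and leave the other tubes and everything else on the bench where they are.

Things in the scene. Friction and masses are not known exactly. Their poses are not given: they have to be found in the camera images.
- tube: The tube to load: white, 150 mm long, round bottom, body 32 mm across, red screw cap 38 mm across and 20 mm high (130 to 150 mm from the bottom), about 110 g. It stands upright in one of the rack's three cells, bottom 6 mm above the bench. Origin at the lowest point of the round bottom; z runs along the tube to the cap. The only tube both long and capped.
- tube_mid (a point): Point on the tube's axis 75 mm from its bottom (its middle, where to take it the second time).
- tube_cap (a point): Point on the tube's axis at the top of the cap (150 mm from the bottom).
- rack: Fixed grey rack, 166 mm (its x) by 60 mm (its y), 72 mm high, origin under its centre, z up. Three square cells of 36 mm in a row along its x axis at -50, 0 and +50 mm, floor 6 mm above the bench, so a tube has 2 mm of play all round. The three tubes are in any order.
- rest: Fixed sloping rest: base plate 80 mm (its x) by 150 mm (its y), 8 mm thick; origin under the plate's centre, z up. Two black vee saddles, 18 mm wide, hold a tube at 45 degrees, rising towards the rest's +y, cap up, round bottom against a foot plate (34 mm wide) square to the slope. The tube's sides stay free for fingers between the saddles.
- rest_mid (a point): Where tube_mid is when the tube lies fully home in the rest: 85 mm above the bench, straight above the rest's origin; axes of the rest. The saddles' centres lie 35 mm up and down the slope from here; the 52 mm between them is free beside the tube, with only a spine 24 mm wide 30 mm below the tube's axis.
- rest_top (a point): Where tube_cap is when the tube lies fully home in the rest: 75 mm up the slope from rest_mid.
- cradle: Fixed mixer: white housing 92 mm (its x) by 214 mm (its y), 30 mm high, with the cradle on top; origin under its centre, z up. The tube lies along its y, cap towards +y. The end plate, 76 mm high, stands at the -y end (inner face 94 mm from the middle); the +y end is open. Cheeks 91 mm high and 50 mm apart stand beside both ends of the tube, 48 to 94 mm from the middle.
- cradle_mid (a point): Where tube_mid is when the tube lies fully home in the cradle: 70 mm above the bench, straight above the mixer's origin; axes of the cradle. Between the two clips 56 mm is free beside the tube for fingers, down to 33 mm above the bench.
- clip_a (a point): The clip at the -y end, 35 mm from cradle_mid, on the axis of a tube lying home (70 mm up). Each clip is 14 mm wide: a saddle and two hinged steel arms with springs, whose rounded tips stand 12 mm above this point, 23 mm apart, flaring outwards above.
- clip_b (a point): The clip at the +y (cap) end, 35 mm from cradle_mid, the same. A tube laid level on the flares of both clips stays put, its axis about 25 mm above home. Pressed down at its middle with some 8 to 15 N it spreads the arms and snaps home.
- short_tube: Bystander in the rack: same cap and width, but only 110 mm long. Origin at its bottom.
- open_tube: Bystander in the rack: same width, 150 mm long, without a cap. Origin at its bottom.
- beaker: Bystander: glass beaker, 66 mm across, 85 mm high, beside the mixer. Origin under its centre.
- dish: Bystander: flat glass dish, 90 mm across, 17 mm high, beside the rest. Origin under its centre.
- jar: Bystander: small amber jar, 42 mm across, 50 mm high, on the robot's side of the rest. Origin under its centre.
- reagent_bottle: Bystander: glass bottle with a red cap, 60 mm across, 130 mm high, beyond the rack. Origin under its centre.
- spatula: Bystander: thin steel spatula about 155 mm long, 6 mm thick, lying on the bench on the robot's side of the mixer. Origin near its middle.
- cap_spare: Bystander: a spare red cap, 38 mm across, 20 mm high, on the bench between the rack and the robot. Origin under its centre.
Not all that is in view belongs to the job. What is shaped like the tube but brown or pink is not meant.

How it is judged (in metres and radians):
On the way:
1. the tube leans fully home in the sloping rest, let go (distance between tube_mid and rest_mid below 0.012 m and distance between tube_cap and rest_top below 0.016 m and contact force between the fingers and tube below 0.1 N and linear speed of tube below 0.05 m/s), for 0.2 s.
At the end, for the whole second after the job is handed in: The tube lies on its side along the cradle (within 0.08 rad), cap towards the open +y end, its middle within 4 mm in height, 5 mm sideways and 12 mm lengthways of the cradle's middle, so both clips have closed over it; at rest and let go (z of tube_mid in the frame of cradle_mid between -0.004 and 0.004 m and x of tube_mid in the frame of cradle_mid between -0.005 and 0.005 m and y of tube_mid in the frame of cradle_mid between -0.012 and 0.012 m and y of tube_cap in the frame of cradle_mid above 0.05 m and angle between the z axis of tube and the y axis of cradle, either way round below 0.08 rad and linear speed of tube below 0.02 m/s and contact force between the fingers and tube below 0.1 N); the robot touches nothing.
It fails at once if another tube or a bystander is moved by more than 30 mm (distance of any of short_tube, open_tube, beaker, dish, jar, reagent_bottle, spatula, cap_spare from where it was at the start of the episode above 0.03 m).
It fails at once if another tube, the beaker, the jar or the bottle is knocked over (angle between any of short_tube, open_tube, beaker, jar, reagent_bottle's own z axis and vertical above 0.6 rad).
It fails at once if the tube is dropped: falling free above the cradle at more than 0.4 m/s (contact force between the fingers and tube below 0.1 N and linear speed of tube above 0.4 m/s and height (world z) of tube_mid above 0.105 m).
It also fails if it takes over 64 s, if anything falls off the work surface, if the arm or the gripper's body presses on something with over 40 N, if the wrist force passes 120 N, or if a joint passes its speed limit or range.

## Working session

There is one attempt and no reset: what is moved stays moved. The work goes in short steps, Python scripts to look and compute and a shell command to move; the robot and the scene stay as the last step left them, time stands still between calls to the robot, and variables do not carry over. Pictures are saved under pics/ and viewed, and the job is handed in when it is done.

```bash
mkdir -p pics; ls; python3 - <<'E'
from rig import sense, eyes, ctrl
import cv2,numpy as np
s=sense();print(s, ctrl.pinch_z)
for n in ("scene","top"):
    c=eyes.capture(n);cv2.imwrite(f"pics/{n}0.png",c["pixels"][:,:,::-1]);print(n,c["mtx"],c["dist"],c["R"],c["t"])
E
```

```text
pics
{'time_s': 0.0, 'joints': array([ 1.05557842e+00,  3.13420077e-01,  1.49845191e+00,  2.35831445e-06,
        1.33100220e+00, -2.23396785e-01]), 'dq': array([-0.00105952, -0.00018842,  0.00086608, -0.00084233,  0.00052078,
       -0.00031612]), 'tau': array([ 1.11444660e-03, -4.12256813e+01, -2.59750307e+01, -4.18232753e-05,
        4.01591737e-03,  4.56183716e-05]), 'eef_pos': array([150.9169713 , 502.5655035 , 230.74481009]), 'ee_rot': array([-0.69917059,  0.70001509, -0.10297312,  0.10264451]), 'force': array([-0.64833607,  0.30412036, -0.55079705]), 'wrist_torque': array([ 0.01687593, -0.01781879, -0.03048801]), 'grip_width': 1.001417420832276} 18.700000000000003
scene [[616.90618667   0.         327.06878861]
 [  0.         616.90618667 238.73761035]
 [  0.           0.           1.        ]] [0.00670476 0.         0.         0.         0.        ] [[-0.86255251  0.50593834 -0.00543793]
 [ 0.35603652  0.59928483 -0.71700467]
 [-0.35950128 -0.62039028 -0.69704715]] [ 462.21449213  -81.67712878 1648.20242009]
top [[554.16099239   0.         322.56299373]
 [  0.         554.16099239 249.64881459]
 [  0.           0.           1.        ]] [-0.06343521  0.          0.          0.          0.        ] [[ 0.00978222 -0.99986713  0.01303971]
 [-0.98382114 -0.01195644 -0.17875403]
 [ 0.17888619 -0.01108013 -0.98380738]] [ -14.9953149   546.69952706 1168.73639958]
```

View pics/scene0.png

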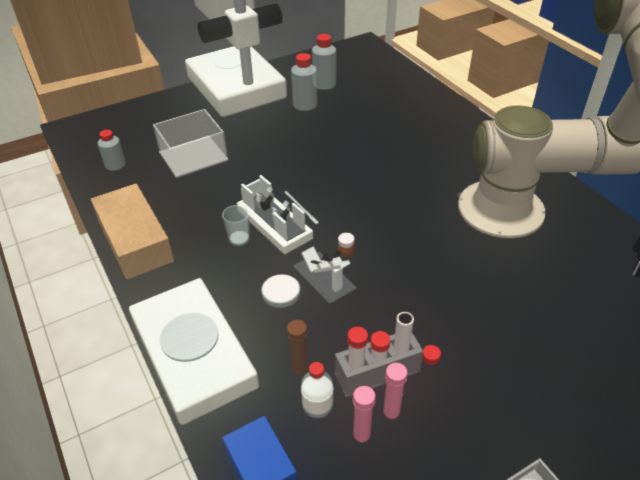

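View pics/top0.png

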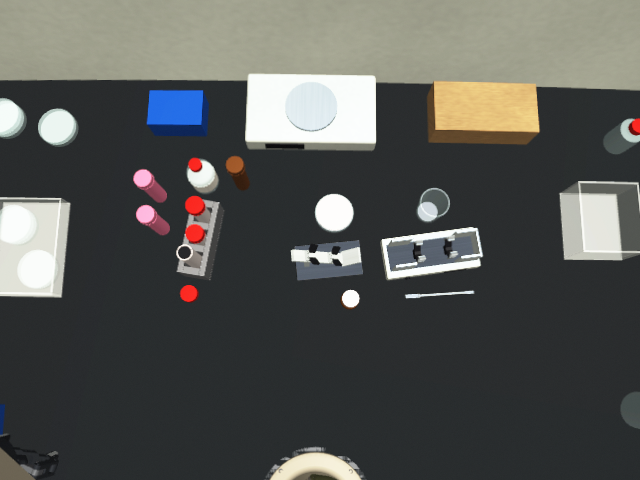

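```bash
cat > h.py <<'E'
import cv2,numpy as np
from rig import sense, eyes, ctrl
def ray(c,uv):
    p=cv2.undistortPoints(np.array([[uv]],float),c["mtx"],np.array(c["dist"]))[0,0]
    R=np.array(c["R"]);t=np.array(c["t"])
    return -R.T@t, R.T@np.array([p[0],p[1],1.])
def onz(c,uv,z):
    o,d=ray(c,uv);return o+d*(z-o[2])/d[2]
def tri(a,ua,b,ub):
    o1,d1=ray(a,ua);o2,d2=ray(b,ub)
    d1=d1/np.linalg.norm(d1);d2=d2/np.linalg.norm(d2)
    s=np.linalg.lstsq(np.c_[d1,-d2],o2-o1,rcond=None)[0]
    p=o1+s[0]*d1;q=o2+s[1]*d2
    return (p+q)/2,np.linalg.norm(p-q)
def proj(c,X):
    R=np.array(c["R"]);t=np.array(c["t"])
    r=cv2.Rodrigues(R)[0]
    return cv2.projectPoints(np.array(X,float).reshape(-1,1,3),r,t,c["mtx"],np.array(c["dist"]))[0][:,0]
E
python3 - <<'E'
from h import *
for n,(x,y,w,h) in dict(scene=(200,150,260,260),top=(120,140,380,180)).items():
    c=eyes.capture(n);im=c["pixels"]
    hsv=cv2.cvtColor(im,cv2.COLOR_RGB2HSV)
    m=((hsv[...,0]<6)|(hsv[...,0]>174))&(hsv[...,1]>200)&(hsv[...,2]>120)
    k,l,st,ce=cv2.connectedComponentsWithStats(m.astype(np.uint8))
    print(n)
    for i in range(1,k):
        if st[i,4]>20: print(st[i],ce[i].round(1),[onz(c,ce[i],z)[:2].round(0) for z in (20,116,156)])
    cr=im[y:y+h,x:x+w];f=min(800/w,600/h)
    cv2.imwrite(f"pics/{n}1.png",cv2.resize(cr,None,fx=f,fy=f,interpolation=cv2.INTER_CUBIC)[:,:,::-1]);print(f)
E
```

```text
scene
2.3076923076923075
top
[632 119   8  15  94] [636.  125.3] [array([ 868., -768.]), array([ 826., -707.]), array([ 809., -682.])]
[189 158  13  13 127] [194.6 163.9] [array([751., 290.]), array([718., 268.]), array([704., 258.])]
[185 196  20  19 287] [194.4 204.9] [array([653., 285.]), array([627., 263.]), array([617., 254.])]
[185 225  19  18 254] [194.5 233.4] [array([586., 281.]), array([566., 259.]), array([558., 250.])]
[180 285  18  17 235] [188.5 293. ] [array([451., 288.]), array([441., 266.]), array([437., 256.])]
2.1052631578947367
```

View pics/scene1.png

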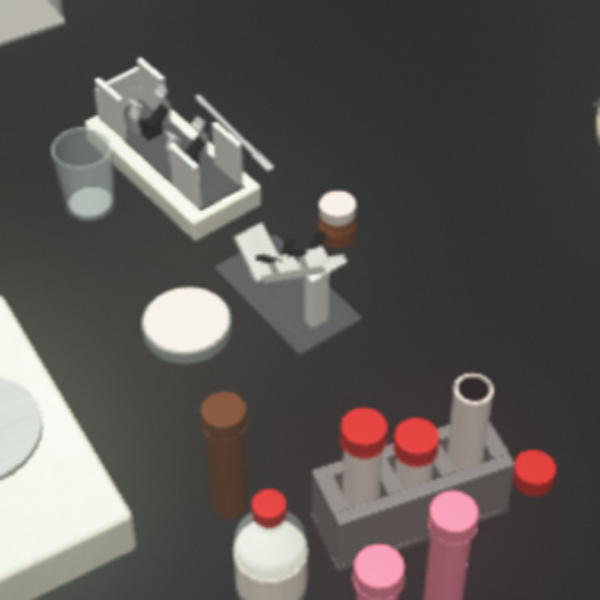

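View pics/top1.png

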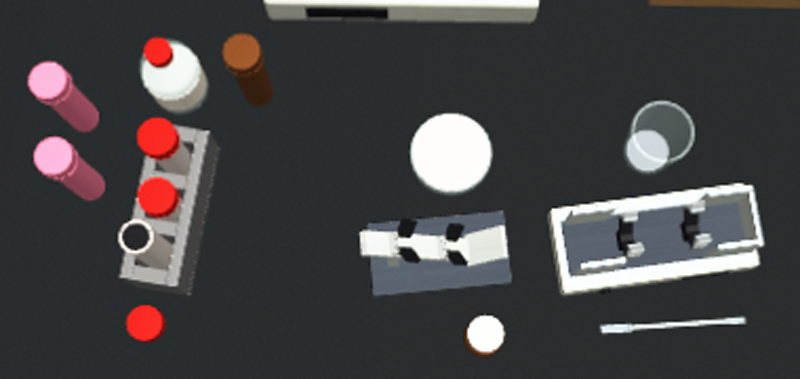

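```bash
python3 - <<'E'
from h import *
c=eyes.capture("top");im=c["pixels"]
for u,v in [(300,270),(340,272),(280,270),(430,265),(385,262),(210,230),(205,265),(230,260)]: print((u,v),im[v,u])
hsv=cv2.cvtColor(im,cv2.COLOR_RGB2HSV)
m=(im.max(2)>48).astype(np.uint8)
for nm,(x0,y0,x1,y1) in dict(rest=(285,234,368,284),cradle=(376,222,488,284)).items():
    mm=np.zeros_like(m);mm[y0:y1,x0:x1]=m[y0:y1,x0:x1]
    k,l,st,ce=cv2.connectedComponentsWithStats(mm);i=1+np.argmax(st[1:,4]);mm=(l==i).astype(np.uint8)
    cs=cv2.findContours(mm,cv2.RETR_EXTERNAL,cv2.CHAIN_APPROX_NONE)[0];ct=max(cs,key=cv2.contourArea)
    h=cv2.convexHull(ct);print(nm,st[i]);a=cv2.approxPolyDP(h,3,True)[:,0];print(a.tolist(),cv2.minAreaRect(h))
    for z in (8,30): print(z,[onz(c,p,z)[:2].round(1).tolist() for p in a])
big=cv2.resize(im[220:300,280:500],None,fx=3.6,fy=3.6,interpolation=cv2.INTER_CUBIC)
big=np.clip(big.astype(float)*1.8,0,255).astype(np.uint8)
cv2.imwrite("pics/z1.png",big[:,:,::-1])
c=eyes.capture("scene");im=c["pixels"]
big=cv2.resize(im[160:310,220:370],None,fx=4,fy=4,interpolation=cv2.INTER_CUBIC)
cv2.imwrite("pics/z2.png",np.clip(big.astype(float)*1.5,0,255).astype(np.uint8)[:,:,::-1])
E
```

```text
(300, 270) [ 95 104 115]
(340, 272) [ 90  98 110]
(280, 270) [41 45 46]
(430, 265) [ 88  97 108]
(385, 262) [238 238 227]
(210, 230) [180 178 175]
(205, 265) [188 186 182]
(230, 260) [41 45 46]
rest [ 290  240   74   42 2256]
[[359, 240], [362, 274], [297, 280], [290, 252], [294, 246]] ((326.4830017089844, 260.32421875), (35.864707946777344, 71.02304077148438), 84.47245788574219)
8 [[577.8, -92.5], [499.5, -99.1], [484.2, 47.4], [548.0, 64.4], [562.0, 55.6]]
30 [[573.3, -90.7], [496.5, -97.3], [481.5, 46.6], [544.1, 63.4], [557.9, 54.7]]
cradle [ 380  227  104   55 4072]
[[477, 227], [483, 254], [479, 267], [385, 279], [381, 239]] ((431.88800048828125, 253.18788146972656), (43.04078674316406, 101.04337310791016), 82.14668273925781)
8 [[611.9, -365.9], [548.7, -377.3], [518.5, -366.7], [488.7, -151.1], [580.7, -142.9]]
30 [[606.9, -359.3], [544.8, -370.5], [515.1, -360.2], [485.9, -148.3], [576.3, -140.2]]
```

View pics/z1.png

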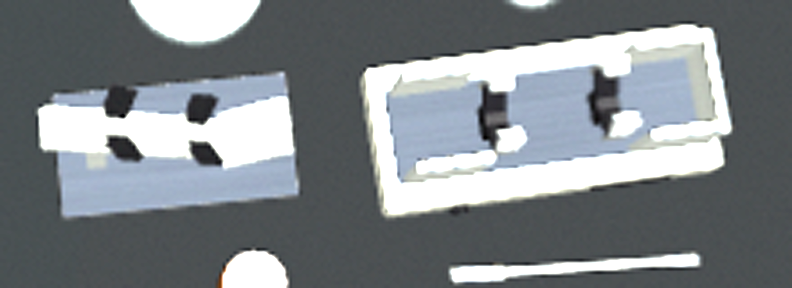

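View pics/z2.png

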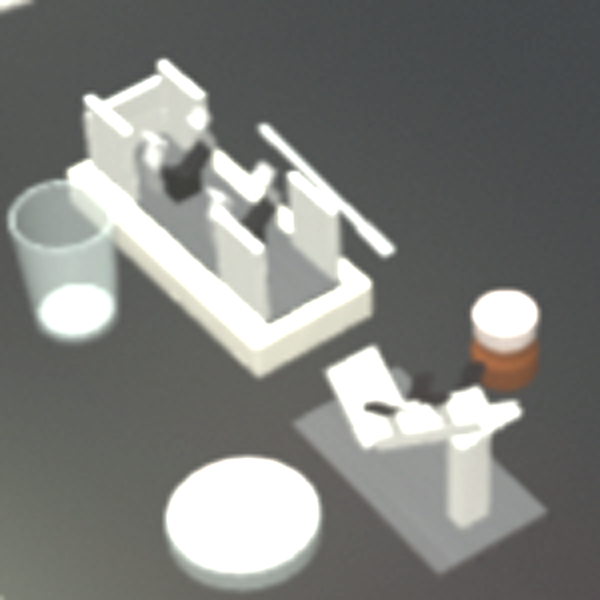

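```bash
python3 - <<'E'
from h import *
from scipy.spatial.transform import Rotation as Ro
s=sense();q=s["ee_rot"];print(Ro.from_quat([q[1],q[2],q[3],q[0]]).as_matrix().round(3))
T=eyes.capture("top");S=eyes.capture("scene")
im=S["pixels"];hsv=cv2.cvtColor(im,cv2.COLOR_RGB2HSV)
m=((hsv[...,0]<7)|(hsv[...,0]>172))&(hsv[...,1]>170)&(hsv[...,2]>120)
k,l,st,ce=cv2.connectedComponentsWithStats(m.astype(np.uint8))
for i in range(1,k):
    if st[i,4]>20: print(st[i],ce[i].round(1))
w=eyes.capture("wrist");cv2.imwrite("pics/w0.png",w["pixels"][:,:,::-1]);print(w["R"],w["t"],-w["R"].T@w["t"],w["mtx"])
# rest corners
for p in [(294.4,246.4),(359.4,240),(362.8,273.6),(297.5,280.3)]: print(onz(T,p,8)[:2].round(1))
f=lambda x,y:(220+x/4,160+y/4)
print("scene rest",[onz(S,f(*p),8)[:2].round(1).tolist() for p in [(295,423),(441,572),(547,510)]])
print("scene cradle",[onz(S,f(*p),30)[:2].round(1).tolist() for p in [(70,172),(260,348),(371,290)]])
g=lambda x,y:(280+x/3.6,220+y/3.6)
print("top cradle",[onz(T,g(*p),30)[:2].round(1).tolist() for p in [(364,72),(384,214),(722,166)]])
E
```

```text
[[ 0.958 -0.     0.288]
 [-0.288 -0.     0.958]
 [-0.    -1.    -0.   ]]
[318  34  12  13  88] [323.5  38.2]
[297  54  13   7  81] [303.   56.9]
[100 130  12  10  96] [105.4 134.1]
[348 327  20  20 295] [357.2 335.9]
[371 331  19  20 266] [380. 340.]
[423 345  18  19 265] [431.2 354. ]
[310 362  14  13 142] [316.2 368.2]
[[ 2.86960603e-01  9.57942035e-01  8.18846832e-04]
 [ 9.13053837e-01 -2.73772318e-01  3.02293581e-01]
 [ 2.89803906e-01 -8.59986969e-02 -9.53214520e-01]] [-524.65656746  -40.18616572  379.60120739] [ 77.23798506 524.23392925 374.41901585] [[338.20107875   0.         323.51844453]
 [  0.         338.20107875 240.7592696 ]
 [  0.           0.           1.        ]]
[561.1  54.7]
[577.8 -93.4]
[ 500.5 -100.9]
[483.6  46.3]
scene rest [[577.3, -88.3], [560.8, 57.0], [483.8, 48.2]]
scene cradle [[606.5, -345.0], [575.0, -135.8], [491.6, -145.9]]
top cradle [[574.0, -140.5], [484.9, -152.0], [517.1, -363.8]]
```

View pics/w0.png

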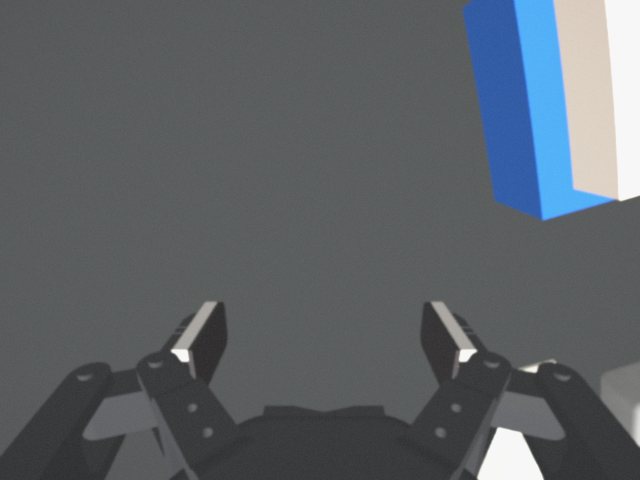

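```bash
python3 - <<'E'
from h import *
T=eyes.capture("top");S=eyes.capture("scene")
for a,b in [((194.4,204.9),(357.2,335.9)),((194.5,233.4),(380,340)),((188.5,293),(431.2,354))]: print(tri(T,a,S,b))
E
python3 -m handwheel '[{"grip":85,"tx":40,"tz":-10},{"tx":40,"tz":-10},{"tx":40,"tz":-10},{"tx":40,"tz":-10},{"tx":40,"tz":-10},{"tx":40,"tz":-10},{"tx":40,"tz":-10},{"tx":40,"tz":-10},{"tx":40,"tz":-10},{"tx":40,"tz":-10}]' 40
python3 -m handwheel '[{"tx":15,"tz":-4,"wy":-0.1},{"wy":-0.09},{}]'
python3 - <<'E'
from h import *
from scipy.spatial.transform import Rotation as Ro
s=sense();q=s["ee_rot"];print(Ro.from_quat([q[1],q[2],q[3],q[0]]).as_matrix().round(3),s["joints"].round(2),s["eef_pos"])
w=eyes.capture("wrist");cv2.imwrite("pics/w1.png",w["pixels"][:,:,::-1])
E
```

```text
(array([618.33142014, 254.85096726, 150.7220901 ]), np.float64(0.42313727155740843))
(array([567.60713824, 260.61914579, 109.64906358]), np.float64(0.8622800555865267))
(array([451.3659996 , 288.95631814,  13.87589591]), np.float64(0.33852891116836387))
[[ 0.958 -0.     0.288]
 [-0.288 -0.     0.958]
 [ 0.    -1.    -0.   ]] [ 1.06  0.31  1.5  -0.    1.33 -0.22] [151.03248801 502.80912188 231.28658109]invalid input
invalid input
```

View pics/w1.png

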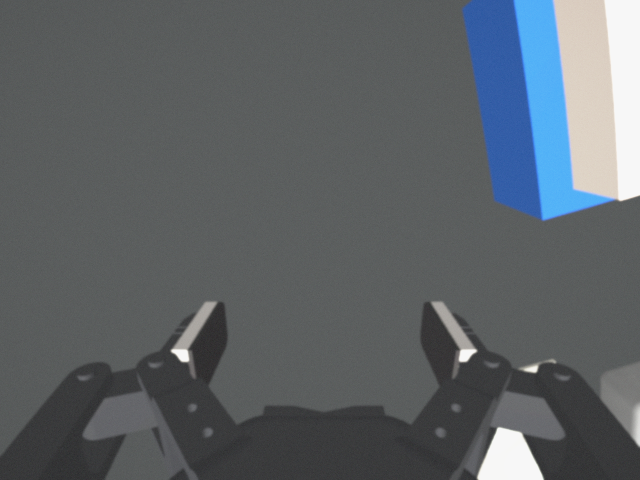

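```bash

python3 -m handwheel '[{"grip":85,"tx":40,"ty":0,"tz":-10,"wx":0,"wy":0,"wz":0},{"grip":85,"tx":40,"ty":0,"tz":-10,"wx":0,"wy":0,"wz":0},{"grip":85,"tx":40,"ty":0,"tz":-10,"wx":0,"wy":0,"wz":0},{"grip":85,"tx":40,"ty":0,"tz":-10,"wx":0,"wy":0,"wz":0},{"grip":85,"tx":40,"ty":0,"tz":-10,"wx":0,"wy":0,"wz":0},{"grip":85,"tx":40,"ty":0,"tz":-10,"wx":0,"wy":0,"wz":0},{"grip":85,"tx":40,"ty":0,"tz":-10,"wx":0,"wy":0,"wz":0},{"grip":85,"tx":40,"ty":0,"tz":-10,"wx":0,"wy":0,"wz":0},{"grip":85,"tx":40,"ty":0,"tz":-10,"wx":0,"wy":0,"wz":0},{"grip":85,"tx":40,"ty":0,"tz":-10,"wx":0,"wy":0,"wz":0}]' 40
python3 -m handwheel '[{"grip":85,"tx":15,"ty":0,"tz":-4,"wx":0,"wy":-0.1,"wz":0},{"grip":85,"tx":0,"ty":0,"tz":0,"wx":0,"wy":-0.09,"wz":0},{"grip":85,"tx":0,"ty":0,"tz":0,"wx":0,"wy":0,"wz":0}]'
cat >> h.py <<'E'
from scipy.spatial.transform import Rotation as Ro
def pose():
    s=sense();q=s["ee_rot"];return np.array(s["eef_pos"]),Ro.from_quat([q[1],q[2],q[3],q[0]]).as_matrix(),s
def show():
    p,M,s=pose();print("t",round(s["time_s"],2),"p",p.round(1),"x",M[:,0].round(3),"y",M[:,1].round(3),"z",M[:,2].round(3),"q",s["joints"].round(2),"F",s["force"].round(1),"g",round(s["grip_width"]*85.4,1))
E
python3 - <<'E'
from h import *
show()
w=eyes.capture("wrist");cv2.imwrite("pics/w2.png",w["pixels"][:,:,::-1])
E
```

```text
time_s: 1.43
eef_pos: [506.9, 290.5, 231.4]
ee_rot: [0.7, -0.7, 0.103, -0.103]
force: [0.4, 0.2, 0.3]
grip_width: 0.996
time_s: 1.68
eef_pos: [519.3, 283.0, 230.8]
ee_rot: [-0.706, 0.706, -0.036, 0.035]
force: [0.6, 0.3, 0.1]
grip_width: 0.996
t 1.68 p [519.3 283.  230.8] x [ 0.995 -0.1   -0.001] y [-0.001 -0.    -1.   ] z [ 0.1    0.995 -0.   ] q [ 0.3   0.46  1.29  0.    1.4  -1.17] F [0.6 0.3 0.1] g 85.1
```

View pics/w2.png

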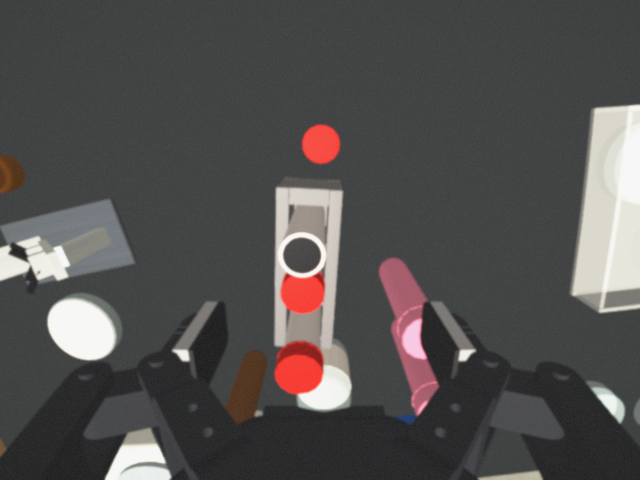

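```bash

python3 - <<'E'
from h import *
w=eyes.capture("wrist");im=w["pixels"];hsv=cv2.cvtColor(im,cv2.COLOR_RGB2HSV)
m=(((hsv[...,0]<7)|(hsv[...,0]>172))&(hsv[...,1]>170)&(hsv[...,2]>120)).astype(np.uint8)
for c in cv2.findContours(m,cv2.RETR_EXTERNAL,cv2.CHAIN_APPROX_NONE)[0]:
    if cv2.contourArea(c)>300:
        (u,v),r=cv2.minEnclosingCircle(c);print((u,v),r,[onz(w,(u,v),z).round(1) for z in (20,116,156)])
T=eyes.capture("top")
for p in [(147,213),(144,178),(235,163)]: print(onz(T,p,150).round(0))
E
```

```text
(298.9554748535156, 368.4588928222656) 26.537866592407227 [array([718.5, 231.4,  20. ]), array([643.6, 247.5, 116. ]), array([612.4, 254.2, 156. ])]
(303.4142761230469, 291.4142761230469) 23.385086059570312 [array([612.5, 250.1,  20. ]), array([566.3, 261.2, 116. ]), array([547.1, 265.8, 156. ])]
(319.524658203125, 144.20404052734375) 19.321516036987305 [array([451.4, 286.1,  20. ]), array([448.9, 287.4, 116. ]), array([447.9, 287.9, 156. ])]
[600. 352. 150.]
[675. 363. 150.]
[709. 176. 150.]
```

```bash

python3 -m handwheel '[{"grip":85,"tx":35,"ty":0,"tz":-6,"wx":0,"wy":0,"wz":0},{"grip":85,"tx":35,"ty":0,"tz":-6,"wx":0,"wy":0,"wz":0},{"grip":85,"tx":29,"ty":0,"tz":-6,"wx":0,"wy":0,"wz":0},{"grip":85,"tx":0,"ty":0,"tz":0,"wx":0,"wy":0,"wz":0},{"grip":85,"tx":0,"ty":35,"tz":0,"wx":0,"wy":0,"wz":0},{"grip":85,"tx":0,"ty":35,"tz":0,"wx":0,"wy":0,"wz":0},{"grip":85,"tx":0,"ty":25,"tz":0,"wx":0,"wy":0,"wz":0},{"grip":85,"tx":0,"ty":12,"tz":0,"wx":0,"wy":0,"wz":0},{"grip":85,"tx":0,"ty":0,"tz":0,"wx":0,"wy":0,"wz":0}]' 40
python3 - <<'E'
from h import *
show()
w=eyes.capture("wrist");cv2.imwrite("pics/w3.png",w["pixels"][:,:,::-1])
w=eyes.capture("scene");cv2.imwrite("pics/s3.png",cv2.resize(w["pixels"][220:460,260:500],None,fx=2.5,fy=2.5)[:,:,::-1])
E
```

```text
time_s: 2.58
eef_pos: [613.6, 256.2, 121.9]
ee_rot: [-0.706, 0.707, -0.038, 0.034]
force: [0.0, 0.8, 0.1]
grip_width: 0.996
t 2.58 p [613.6 256.2 121.9] x [ 0.995 -0.102 -0.005] y [-0.005 -0.001 -1.   ] z [ 0.102  0.995 -0.001] q [ 0.22  0.72  1.16  0.    1.27 -1.25] F [0.  0.8 0.1] g 85.0
```

View pics/w3.png

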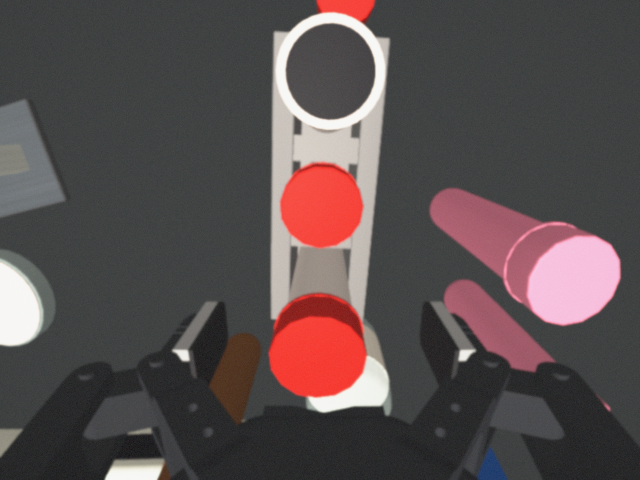

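View pics/s3.png

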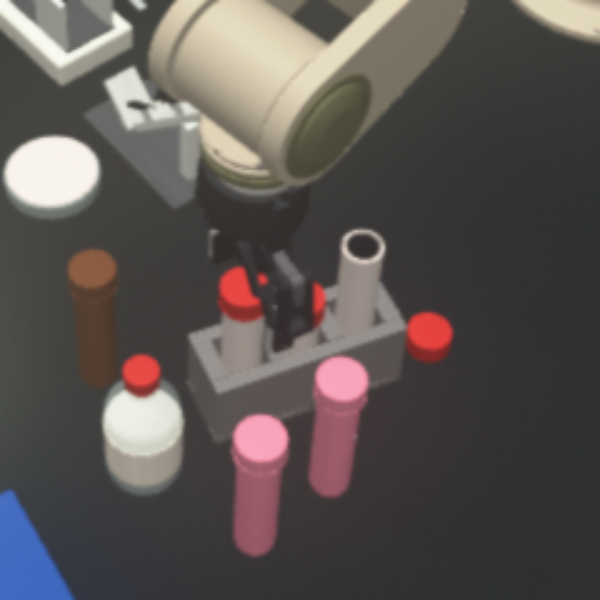

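```bash

python3 - <<'E'
from h import *
w=eyes.capture("wrist")
print(onz(w,(318,347),156), proj(w,[[613.6,256.2,121.9],[613.6,256.2,140],[613.6,256.2,156]]))
for z in (156,): print(onz(w,(318,397),z),onz(w,(318,305),z))
E
```

```text
[617.89501699 253.40153386 156.        ] [[323.79604362 296.60198823]
 [323.89132071 315.86991486]
 [323.99601955 337.04333318]]
[642.46836832 250.76915498 156.        ] [599.47958464 255.37016135 156.        ]
```

```bash

python3 -m handwheel '[{"grip":85,"tx":5,"ty":-1,"tz":-1,"wx":0,"wy":0,"wz":0},{"grip":30,"tx":0,"ty":0,"tz":0,"wx":0,"wy":0,"wz":0},{"grip":30,"tx":0,"ty":0,"tz":0,"wx":0,"wy":0,"wz":0},{"grip":30,"tx":0,"ty":0,"tz":0,"wx":0,"wy":0,"wz":0},{"grip":30,"tx":0,"ty":0,"tz":0,"wx":0,"wy":0,"wz":0},{"grip":30,"tx":0,"ty":0,"tz":0,"wx":0,"wy":0,"wz":0},{"grip":30,"tx":0,"ty":0,"tz":0,"wx":0,"wy":0,"wz":0},{"grip":30,"tx":0,"ty":0,"tz":0,"wx":0,"wy":0,"wz":0}]' 50
python3 - <<'E'
from h import *
show()
w=eyes.capture("wrist");cv2.imwrite("pics/w4.png",w["pixels"][:,:,::-1])
E
```

```text
time_s: 3.4
eef_pos: [620.2, 254.5, 125.7]
ee_rot: [0.706, -0.706, 0.036, -0.036]
force: [-0.5, 0.7, 2.2]
grip_width: 0.429
t 3.4 p [620.2 254.5 125.7] x [ 0.995 -0.102  0.001] y [ 0.001  0.    -1.   ] z [0.102 0.995 0.   ] q [ 0.21  0.72  1.14  0.    1.28 -1.25] F [-0.5  0.7  2.2] g 36.6
```

View pics/w4.png

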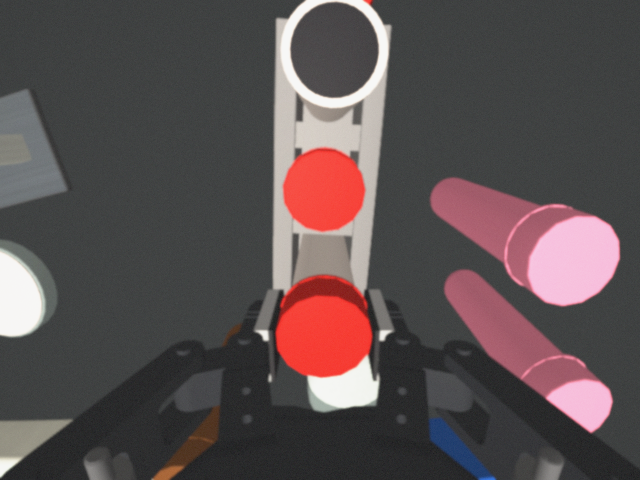

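```bash

python3 -m handwheel '[{"grip":30,"tx":0,"ty":-20,"tz":0,"wx":0,"wy":0,"wz":0},{"grip":30,"tx":0,"ty":-36,"tz":0,"wx":0,"wy":0,"wz":0},{"grip":30,"tx":0,"ty":-36,"tz":0,"wx":0,"wy":0,"wz":0},{"grip":30,"tx":0,"ty":-36,"tz":0,"wx":0,"wy":0,"wz":0},{"grip":30,"tx":0,"ty":-36,"tz":0,"wx":0,"wy":0,"wz":0},{"grip":30,"tx":0,"ty":0,"tz":0,"wx":0,"wy":0,"wz":0}]'
python3 - <<'E'
from h import *
show()
w=eyes.capture("wrist");cv2.imwrite("pics/w5.png",w["pixels"][:,:,::-1])
w=eyes.capture("scene");cv2.imwrite("pics/s5.png",cv2.resize(w["pixels"][160:400,240:480],None,fx=2.5,fy=2.5)[:,:,::-1])
E
```

```text
time_s: 3.95
eef_pos: [621.4, 254.7, 297.2]
ee_rot: [0.707, -0.705, 0.032, -0.04]
force: [0.3, 0.4, 0.6]
grip_width: 0.425
t 3.95 p [621.4 254.7 297.2] x [ 0.995 -0.102  0.011] y [ 0.012  0.002 -1.   ] z [0.102 0.995 0.004] q [ 0.21  0.63  0.85 -0.    1.65 -1.25] F [0.3 0.4 0.6] g 36.3
```

View pics/s5.png

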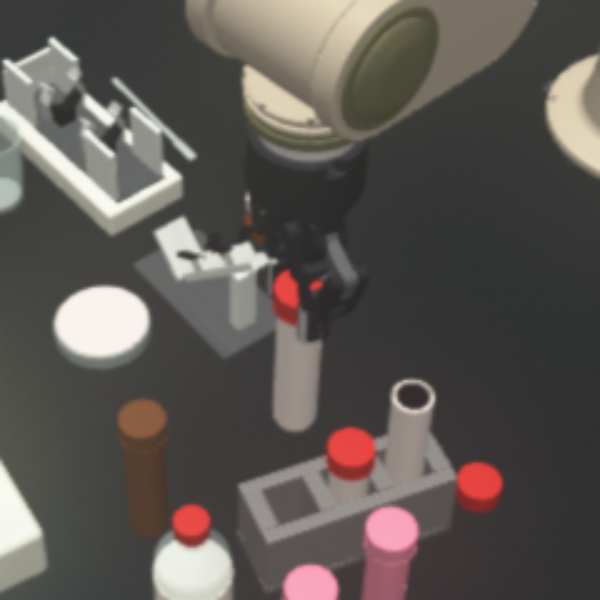

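```bash

python3 -m handwheel '[{"grip":30,"tx":-8,"ty":0,"tz":-36,"wx":0,"wy":0,"wz":0},{"grip":30,"tx":-8,"ty":0,"tz":-36,"wx":0,"wy":0,"wz":0},{"grip":30,"tx":-8,"ty":0,"tz":-36,"wx":0,"wy":0,"wz":0},{"grip":30,"tx":-8,"ty":0,"tz":-36,"wx":0,"wy":0,"wz":0},{"grip":30,"tx":-8,"ty":0,"tz":-36,"wx":0,"wy":0,"wz":0},{"grip":30,"tx":-8,"ty":0,"tz":-36,"wx":0,"wy":0,"wz":0},{"grip":30,"tx":-8,"ty":0,"tz":-36,"wx":0,"wy":0,"wz":0},{"grip":30,"tx":-8,"ty":0,"tz":-30,"wx":0,"wy":0,"wz":0},{"grip":30,"tx":0,"ty":0,"tz":0,"wx":0,"wy":0.12,"wz":0},{"grip":30,"tx":0,"ty":0,"tz":0,"wx":0,"wy":0.12,"wz":0}]'
python3 -m handwheel '[{"grip":30,"tx":0,"ty":0,"tz":0,"wx":0,"wy":0.12,"wz":0},{"grip":30,"tx":0,"ty":0,"tz":0,"wx":0,"wy":0.12,"wz":0},{"grip":30,"tx":0,"ty":0,"tz":0,"wx":0,"wy":0.12,"wz":0},{"grip":30,"tx":0,"ty":0,"tz":0,"wx":0,"wy":0.12,"wz":0},{"grip":30,"tx":0,"ty":0,"tz":0,"wx":0,"wy":0.12,"wz":0},{"grip":30,"tx":0,"ty":0,"tz":0,"wx":0,"wy":0.12,"wz":0},{"grip":30,"tx":0,"ty":0,"tz":0,"wx":0,"wy":0.12,"wz":0},{"grip":30,"tx":0,"ty":0,"tz":0,"wx":0,"wy":0.12,"wz":0},{"grip":30,"tx":0,"ty":0,"tz":0,"wx":0,"wy":0.12,"wz":0},{"grip":30,"tx":0,"ty":0,"tz":0,"wx":0,"wy":0.037,"wz":0}]'
python3 - <<'E'
from h import *
show()
w=eyes.capture("wrist");cv2.imwrite("pics/w6.png",w["pixels"][:,:,::-1])
E
```

```text
time_s: 4.88
eef_pos: [526.7, -21.2, 287.4]
ee_rot: [0.696, -0.696, 0.124, -0.122]
force: [-0.0, 0.2, -1.1]
grip_width: 0.431
time_s: 5.72
eef_pos: [527.1, -19.5, 287.2]
ee_rot: [-0.525, 0.526, -0.474, 0.472]
force: [-0.1, -0.0, -1.2]
grip_width: 0.429
t 5.72 p [527.1 -19.5 287.2] x [ 0.106 -0.994 -0.001] y [-0.004  0.001 -1.   ] z [ 0.994  0.106 -0.004] q [-0.26  0.29  1.39 -0.    1.47 -0.37] F [-0.1 -0.  -1.2] g 36.6
```

View pics/w6.png

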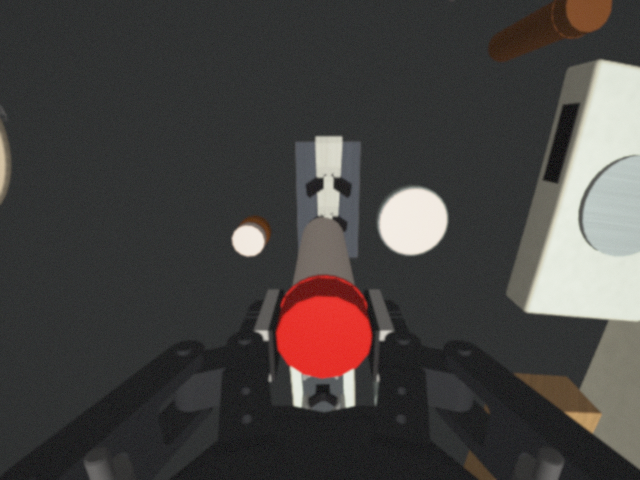

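```bash

python3 - <<'E'
from h import *
w=eyes.capture("wrist");im=w["pixels"].astype(int)
m=((im[...,2]-im[...,0]>8)&(im.max(2)>60)&(im.max(2)<200)).astype(np.uint8);m[:,:280]=0;m[:,375:]=0;m[270:]=0
m=cv2.morphologyEx(m,cv2.MORPH_OPEN,np.ones((3,3)))
for v in (150,165,200,220,235):
    x=np.where(m[v])[0]; 
    if len(x): print(v,x.min(),x.max(),onz(w,(x.min()-.5,v),8).round(1)[:2],onz(w,(x.max()+.5,v),8).round(1)[:2])
r=np.where(m[:,300:310].sum(1)>4)[0];print(r.min(),onz(w,(305,r.min()-.5),8).round(1));r=np.where(m[:,348:354].sum(1)>3)[0];print(r.min(),onz(w,(351,r.min()-.5),8).round(1))
E
```

```text
150 297 358 [487.7  35.3] [562.5  43.5]
165 298 357 [490.5  17.6] [563.7  25.6]
200 300 356 [496.8 -25.4] [568.3 -17.6]
220 299 356 [497.8 -51.5] [571.9 -43.4]
235 346 355 [560.4 -64.9] [573.3 -63.5]
143 [497.2  45.2   8. ]
143 [552.3  51.2   8. ]
```

```bash

python3 -m handwheel '[{"grip":30,"tx":0,"ty":0,"tz":0,"wx":0,"wy":0.005,"wz":-0.12},{"grip":30,"tx":0,"ty":0,"tz":0,"wx":0,"wy":0,"wz":-0.12},{"grip":30,"tx":0,"ty":0,"tz":0,"wx":0,"wy":0,"wz":-0.12},{"grip":30,"tx":0,"ty":0,"tz":0,"wx":0,"wy":0,"wz":-0.12},{"grip":30,"tx":0,"ty":0,"tz":0,"wx":0,"wy":0,"wz":-0.12},{"grip":30,"tx":0,"ty":0,"tz":0,"wx":0,"wy":0,"wz":-0.12},{"grip":30,"tx":0,"ty":0,"tz":0,"wx":0,"wy":0,"wz":-0.065},{"grip":30,"tx":0,"ty":0,"tz":0,"wx":0,"wy":0,"wz":0}]'
python3 - <<'E'
from h import *
show()
w=eyes.capture("wrist");cv2.imwrite("pics/w7.png",w["pixels"][:,:,::-1])
w=eyes.capture("scene");cv2.imwrite("pics/s7.png",w["pixels"][:,:,::-1])
p,M,s=pose()
r=np.array([-.1118,.9937,0]);z=np.array([0,0,1.]);a=(r+z)/2**.5;n=(z-r)/2**.5
mid=np.array([531.3,-23,85]);print("home in tool",M.T@(mid+44.7*a-p),"hover",M.T@(mid+44.7*a+50*n+5*a-p), "err a",M.T@a)
E
```

```text
time_s: 6.48
eef_pos: [526.9, -18.2, 286.4]
ee_rot: [-0.305, 0.67, -0.234, 0.635]
force: [-0.6, 0.4, -1.3]
grip_width: 0.429
t 6.48 p [526.9 -18.2 286.4] x [ 0.083 -0.702  0.708] y [ 0.074 -0.704 -0.706] z [ 0.994  0.111 -0.007] q [ 0.09  0.35  1.5  -0.81  1.36  0.18] F [-0.6  0.4 -1.3] g 36.7
home in tool [-140.67470534  102.30133755    3.53006693] hover [-90.68994295  97.15728678   3.55097512] err a [-0.00284978 -0.999972   -0.00416539]
```

View pics/s7.png

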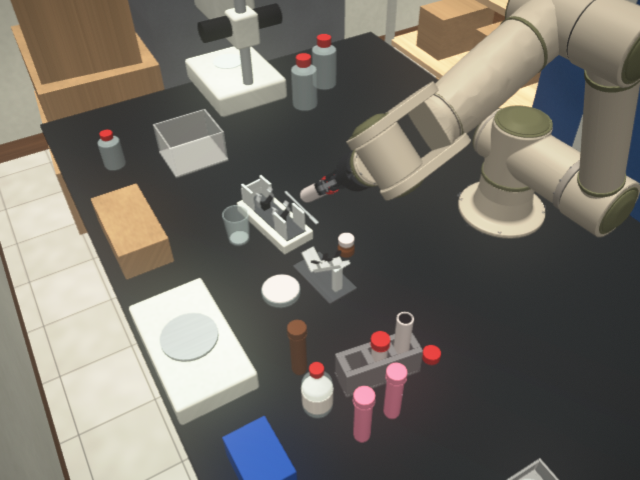

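```bash

python3 -m handwheel '[{"grip":30,"tx":-23,"ty":24,"tz":1,"wx":0,"wy":0,"wz":0},{"grip":30,"tx":-23,"ty":24,"tz":1,"wx":0,"wy":0,"wz":0},{"grip":30,"tx":-23,"ty":24,"tz":1,"wx":0,"wy":0,"wz":0},{"grip":30,"tx":-22,"ty":25,"tz":0.5,"wx":0,"wy":0,"wz":0},{"grip":30,"tx":0,"ty":0,"tz":0,"wx":0,"wy":0,"wz":0},{"grip":30,"tx":0,"ty":0,"tz":0,"wx":0,"wy":0,"wz":0}]'
cat >> h.py <<'E'
r=np.array([-.1118,.9937,0]);z=np.array([0,0,1.]);a=(r+z)/2**.5;n=(z-r)/2**.5
mid=np.array([531.3,-23,85])
E
python3 - <<'E'
from h import *
show()
w=eyes.capture("wrist");cv2.imwrite("pics/w8.png",w["pixels"][:,:,::-1])
w=eyes.capture("scene");cv2.imwrite("pics/s8.png",cv2.resize(w["pixels"][180:330,240:440],None,fx=4,fy=4,interpolation=cv2.INTER_CUBIC)[:,:,::-1])
w=eyes.capture("top");cv2.imwrite("pics/t8.png",cv2.resize(w["pixels"][200:320,260:420],None,fx=5,fy=5,interpolation=cv2.INTER_CUBIC)[:,:,::-1])
p,M,s=pose()
print("home in tool",M.T@(mid+44.7*a-p))
E
```

```text
time_s: 7.08
eef_pos: [531.7, -24.3, 156.5]
ee_rot: [-0.305, 0.667, -0.236, 0.637]
force: [0.8, 0.1, -0.3]
grip_width: 0.426
t 7.08 p [531.7 -24.3 156.5] x [ 0.076 -0.704  0.706] y [ 0.073 -0.702 -0.708] z [ 0.994  0.106 -0.002] q [ 0.07  0.5   1.65 -0.88  1.16  0.41] F [ 0.8  0.1 -0.3] g 36.4
home in tool [-52.84155886   7.01696466  -1.76556   ]
```

View pics/s8.png

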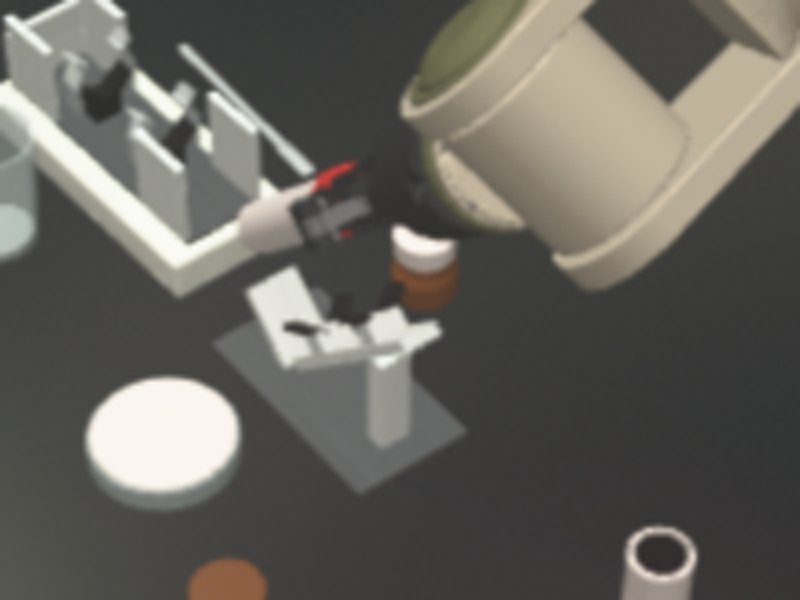

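View pics/w8.png

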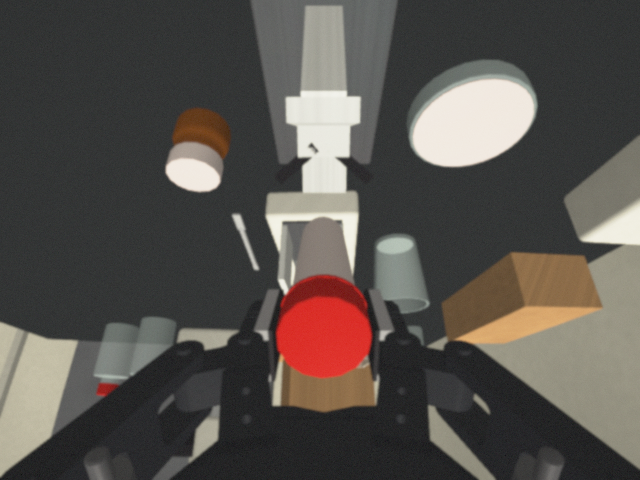

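View pics/t8.png

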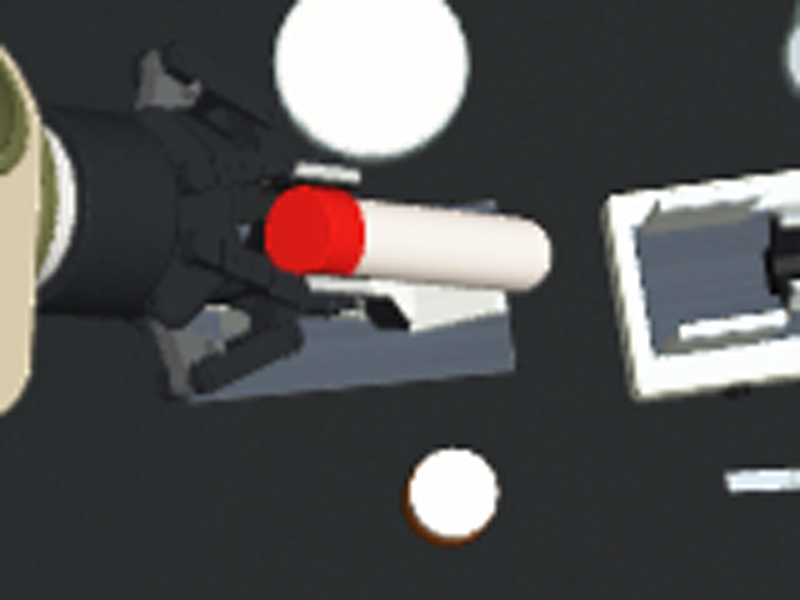

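```bash

python3 -m handwheel '[{"grip":30,"tx":-18,"ty":1,"tz":-0.5,"wx":0,"wy":0,"wz":0},{"grip":30,"tx":-14,"ty":1,"tz":0,"wx":0,"wy":0,"wz":0},{"grip":30,"tx":-10,"ty":0,"tz":0,"wx":0,"wy":0,"wz":0},{"grip":30,"tx":-3,"ty":0,"tz":0,"wx":0,"wy":0,"wz":0},{"grip":30,"tx":0,"ty":0,"tz":0,"wx":0,"wy":0,"wz":0}]'
python3 - <<'E'
from h import *
show()
w=eyes.capture("wrist");cv2.imwrite("pics/w9.png",w["pixels"][:,:,::-1])
w=eyes.capture("scene");cv2.imwrite("pics/s9.png",cv2.resize(w["pixels"][180:330,240:440],None,fx=4,fy=4,interpolation=cv2.INTER_CUBIC)[:,:,::-1])
p,M,s=pose()
print("home in tool",M.T@(mid+44.7*a-p))
E
```

```text
time_s: 7.65
eef_pos: [528.3, 7.1, 123.7]
ee_rot: [-0.306, 0.667, -0.235, 0.638]
force: [0.5, -0.4, -1.1]
grip_width: 0.43
t 7.65 p [528.3   7.1 123.7] x [ 0.075 -0.703  0.707] y [ 0.077 -0.703 -0.707] z [0.994 0.108 0.001] q [ 0.14  0.56  1.65 -0.88  1.15  0.5 ] F [ 0.5 -0.4 -1.1] g 36.7
home in tool [-6.65645371  3.94019326 -0.52146452]
```

View pics/s9.png

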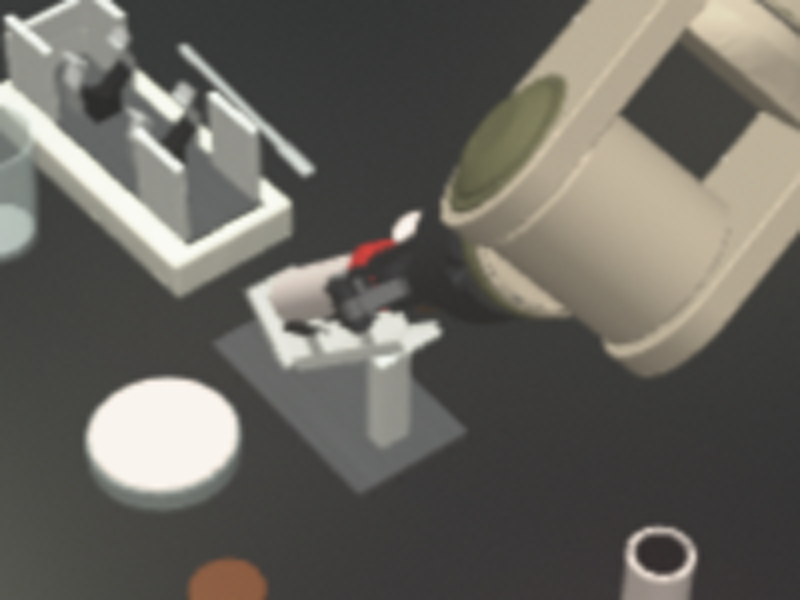

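View pics/w9.png

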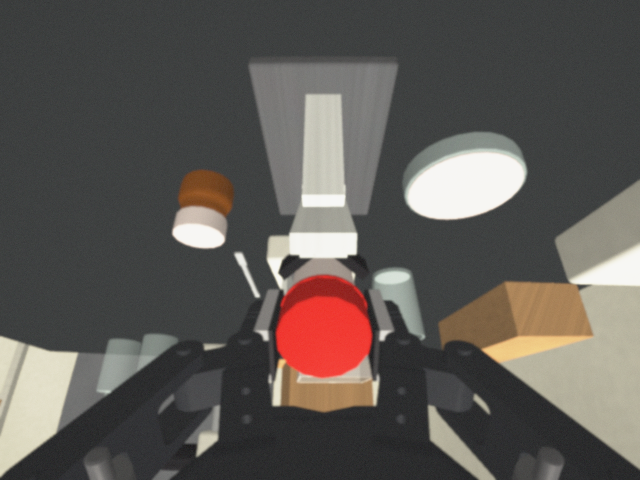

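```bash
Z='"wx":0,"wy":0,"wz":0'
python3 -m handwheel '[{"grip":30,"tx":-2,"ty":0,"tz":0,"wx":0,"wy":0,"wz":0},{"grip":30,"tx":-2,"ty":0,"tz":0,"wx":0,"wy":0,"wz":0},{"grip":30,"tx":0,"ty":0,"tz":0,"wx":0,"wy":0,"wz":0},{"grip":30,"tx":0,"ty":0,"tz":0,"wx":0,"wy":0,"wz":0}]'
python3 -m handwheel '[{"grip":30,"tx":-2,"ty":0,"tz":0,"wx":0,"wy":0,"wz":0},{"grip":30,"tx":0,"ty":0,"tz":0,"wx":0,"wy":0,"wz":0},{"grip":30,"tx":0,"ty":0,"tz":0,"wx":0,"wy":0,"wz":0}]'
python3 - <<'E'
from h import *
show()
p,M,s=pose()
print("home in tool",M.T@(mid+44.7*a-p),"F tool",M.T@s["force"])
E
```

```text
time_s: 8.08
eef_pos: [528.0, 9.4, 120.6]
ee_rot: [-0.305, 0.667, -0.235, 0.638]
force: [-0.1, -0.4, 0.3]
grip_width: 0.421
time_s: 8.33
eef_pos: [528.0, 10.1, 120.2]
ee_rot: [-0.304, 0.667, -0.234, 0.639]
force: [1.1, -4.6, 6.2]
grip_width: 0.429
t 8.33 p [528.   10.1 120.2] x [ 0.074 -0.701  0.709] y [ 0.076 -0.705 -0.705] z [0.994 0.106 0.001] q [ 0.14  0.57  1.65 -0.89  1.15  0.51] F [ 1.1 -4.6  6.2] g 36.7
home in tool [-1.42499384  3.71264086 -0.43337526] F tool [ 7.72253833 -1.05192059  0.64469399]
```

```bash

python3 -m handwheel '[{"grip":30,"tx":0.7,"ty":2,"tz":0,"wx":0,"wy":0,"wz":0},{"grip":30,"tx":0,"ty":1,"tz":0,"wx":0,"wy":0,"wz":0},{"grip":30,"tx":0,"ty":0,"tz":0,"wx":0,"wy":0,"wz":0},{"grip":30,"tx":0,"ty":0,"tz":0,"wx":0,"wy":0,"wz":0}]'
python3 -m handwheel '[{"grip":30,"tx":0,"ty":1,"tz":0,"wx":0,"wy":0,"wz":0},{"grip":30,"tx":0,"ty":0,"tz":0,"wx":0,"wy":0,"wz":0},{"grip":30,"tx":0,"ty":0,"tz":0,"wx":0,"wy":0,"wz":0}]'
python3 - <<'E'
from h import *
show()
p,M,s=pose()
print("home in tool",M.T@(mid+44.7*a-p),"F tool",M.T@s["force"])
E
```

```text
time_s: 8.67
eef_pos: [528.3, 7.8, 118.4]
ee_rot: [-0.305, 0.666, -0.235, 0.639]
force: [-0.4, -2.8, 5.7]
grip_width: 0.426
time_s: 8.92
eef_pos: [528.3, 7.1, 117.8]
ee_rot: [-0.305, 0.666, -0.235, 0.639]
force: [-0.3, -1.4, 6.9]
grip_width: 0.434
t 8.92 p [528.3   7.1 117.8] x [ 0.074 -0.702  0.708] y [ 0.076 -0.704 -0.706] z [0.994 0.106 0.001] q [ 0.14  0.57  1.65 -0.89  1.14  0.51] F [-0.3 -1.4  6.9] g 37.1
home in tool [-1.78935924 -0.13147084 -0.42364187] F tool [ 5.84534951 -3.93930478 -0.45790103]
```

Sliding on the saddles; continue toward the foot.

```bash

python3 -m handwheel '[{"grip":30,"tx":0.3,"ty":1.5,"tz":0,"wx":0,"wy":0,"wz":0},{"grip":30,"tx":0,"ty":0,"tz":0,"wx":0,"wy":0,"wz":0},{"grip":30,"tx":0,"ty":0,"tz":0,"wx":0,"wy":0,"wz":0}]'
python3 - <<'E'
from h import *
show()
p,M,s=pose()
print("home in tool",M.T@(mid+44.7*a-p),"F tool",M.T@s["force"])
E
python3 -m handwheel '[{"grip":30,"tx":0,"ty":1.5,"tz":0,"wx":0,"wy":0,"wz":0},{"grip":30,"tx":0,"ty":0,"tz":0,"wx":0,"wy":0,"wz":0},{"grip":30,"tx":0,"ty":0,"tz":0,"wx":0,"wy":0,"wz":0}]'
python3 - <<'E'
from h import *
show()
p,M,s=pose()
print("home in tool",M.T@(mid+44.7*a-p),"F tool",M.T@s["force"])
w=eyes.capture("wrist");cv2.imwrite("pics/w10.png",w["pixels"][:,:,::-1])
w=eyes.capture("scene");cv2.imwrite("pics/s10.png",cv2.resize(w["pixels"][180:330,240:440],None,fx=4,fy=4,interpolation=cv2.INTER_CUBIC)[:,:,::-1])
w=eyes.capture("top");cv2.imwrite("pics/t10.png",cv2.resize(w["pixels"][200:320,260:420],None,fx=5,fy=5,interpolation=cv2.INTER_CUBIC)[:,:,::-1])
E
```

```text
time_s: 9.17
eef_pos: [528.5, 6.5, 117.3]
ee_rot: [-0.305, 0.666, -0.235, 0.639]
force: [-2.5, 4.3, 10.9]
grip_width: 0.43
t 9.17 p [528.5   6.5 117.3] x [ 0.074 -0.702  0.708] y [ 0.077 -0.704 -0.706] z [0.994 0.107 0.002] q [ 0.13  0.57  1.65 -0.89  1.14  0.51] F [-2.5  4.3 10.9] g 36.7
home in tool [-1.90511272 -0.90667095 -0.49263307] F tool [  4.57169682 -10.92348326  -1.98609727]
time_s: 9.42
eef_pos: [528.7, 6.3, 117.2]
ee_rot: [-0.305, 0.666, -0.234, 0.639]
force: [-7.3, 12.4, 19.9]
grip_width: 0.429
t 9.42 p [528.7   6.3 117.2] x [ 0.073 -0.703  0.708] y [ 0.078 -0.704 -0.706] z [0.994 0.107 0.004] q [ 0.13  0.57  1.65 -0.89  1.14  0.52] F [-7.3 12.4 19.9] g 36.6
home in tool [-1.97396614 -1.117653   -0.66831731] F tool [  4.79283296 -23.34854003  -5.88932727]
```

View pics/s10.png

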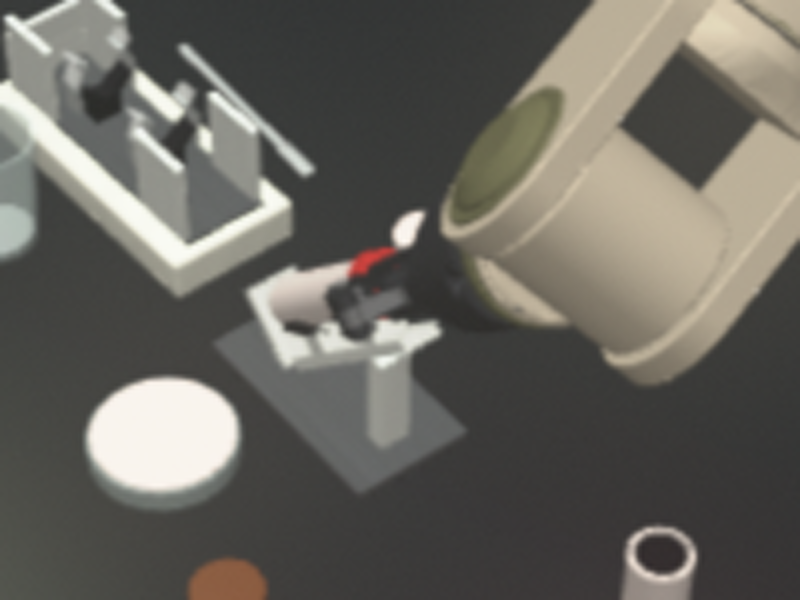

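View pics/t10.png

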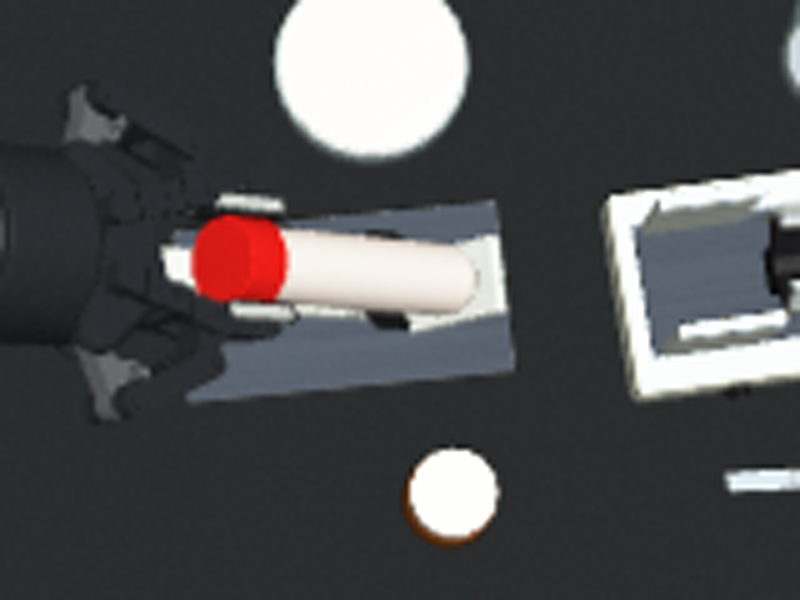

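```bash

python3 -m handwheel '[{"grip":30,"tx":0,"ty":-1.5,"tz":0.5,"wx":0,"wy":0,"wz":0},{"grip":38,"tx":0,"ty":0,"tz":0,"wx":0,"wy":0,"wz":0},{"grip":50,"tx":0,"ty":0,"tz":0,"wx":0,"wy":0,"wz":0},{"grip":60,"tx":0,"ty":0,"tz":0,"wx":0,"wy":0,"wz":0},{"grip":60,"tx":0,"ty":0,"tz":0,"wx":0,"wy":0,"wz":0},{"grip":60,"tx":0,"ty":0,"tz":0,"wx":0,"wy":0,"wz":0},{"grip":60,"tx":0,"ty":0,"tz":0,"wx":0,"wy":0,"wz":0},{"grip":60,"tx":0,"ty":0,"tz":0,"wx":0,"wy":0,"wz":0}]'
python3 - <<'E'
from h import *
show()
p,M,s=pose()
print("F tool",M.T@s["force"])
w=eyes.capture("wrist");cv2.imwrite("pics/w11.png",w["pixels"][:,:,::-1])
w=eyes.capture("top");cv2.imwrite("pics/t11.png",cv2.resize(w["pixels"][200:320,260:420],None,fx=5,fy=5,interpolation=cv2.INTER_CUBIC)[:,:,::-1])
E
```

```text
time_s: 10.23
eef_pos: [528.6, 6.4, 115.6]
ee_rot: [-0.305, 0.667, -0.235, 0.638]
force: [0.3, -0.0, -0.4]
grip_width: 0.703
t 10.23 p [528.6   6.4 115.6] x [ 0.075 -0.703  0.707] y [ 0.076 -0.703 -0.707] z [0.994 0.107 0.   ] q [ 0.13  0.57  1.65 -0.89  1.14  0.51] F [ 0.3 -0.  -0.4] g 60.0
F tool [-0.2512815   0.32101743  0.25780354]
```

View pics/w11.png

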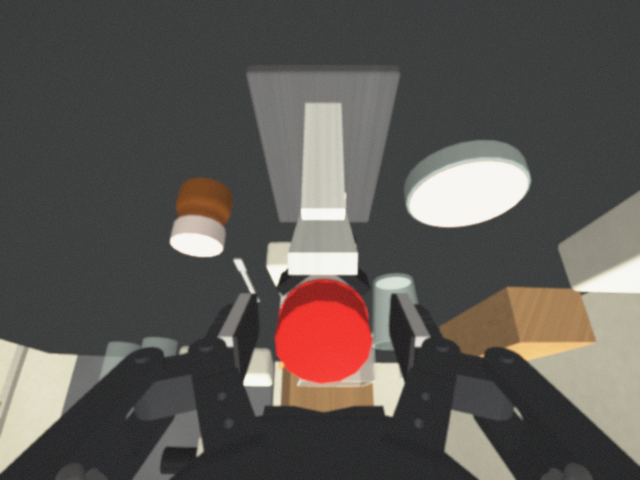

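View pics/t11.png

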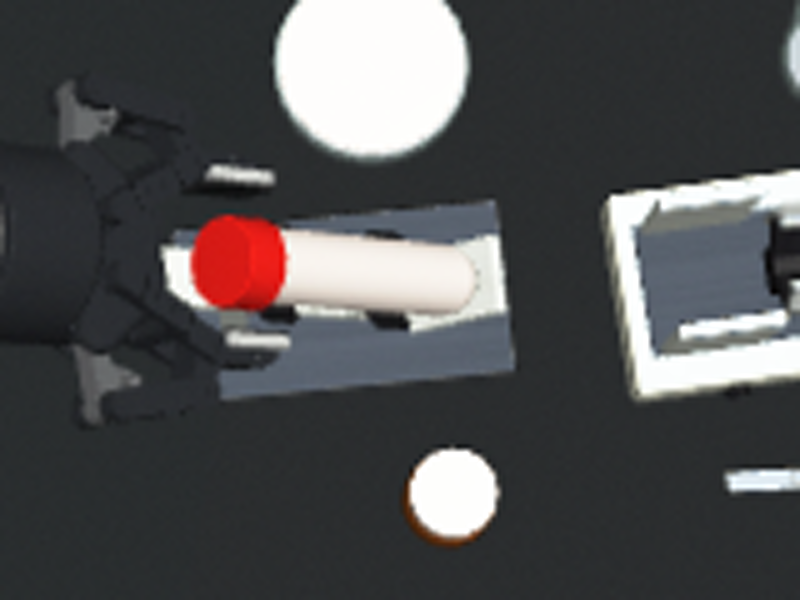

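```bash

python3 -m handwheel '[{"grip":70,"tx":0,"ty":-10,"tz":0,"wx":0,"wy":0,"wz":0},{"grip":70,"tx":0,"ty":-30,"tz":0,"wx":0,"wy":0,"wz":0},{"grip":70,"tx":0,"ty":-35,"tz":0,"wx":0,"wy":0,"wz":0},{"grip":70,"tx":0,"ty":-35,"tz":0,"wx":0,"wy":0,"wz":0},{"grip":70,"tx":0,"ty":0,"tz":0,"wx":0,"wy":0,"wz":0.12},{"grip":70,"tx":0,"ty":0,"tz":0,"wx":0,"wy":0,"wz":0.12},{"grip":70,"tx":0,"ty":0,"tz":0,"wx":0,"wy":0,"wz":0.12},{"grip":70,"tx":0,"ty":0,"tz":0,"wx":0,"wy":0,"wz":0.12},{"grip":70,"tx":0,"ty":0,"tz":0,"wx":0,"wy":0,"wz":0.12},{"grip":70,"tx":0,"ty":0,"tz":0,"wx":0,"wy":0,"wz":0.12}]'
python3 - <<'E'
from h import *
show()
w=eyes.capture("scene");cv2.imwrite("pics/s12.png",cv2.resize(w["pixels"][180:330,240:440],None,fx=4,fy=4,interpolation=cv2.INTER_CUBIC)[:,:,::-1])
E
```

```text
time_s: 11.17
eef_pos: [520.6, 84.6, 195.2]
ee_rot: [-0.513, 0.539, -0.455, 0.488]
force: [0.2, 0.8, -0.3]
grip_width: 0.82
t 11.17 p [520.6  84.6 195.2] x [ 0.108 -0.992  0.059] y [ 0.01  -0.058 -0.998] z [0.994 0.109 0.004] q [-0.03  0.35  1.55 -0.06  1.23 -0.12] F [ 0.2  0.8 -0.3] g 70.0
```

View pics/s12.png

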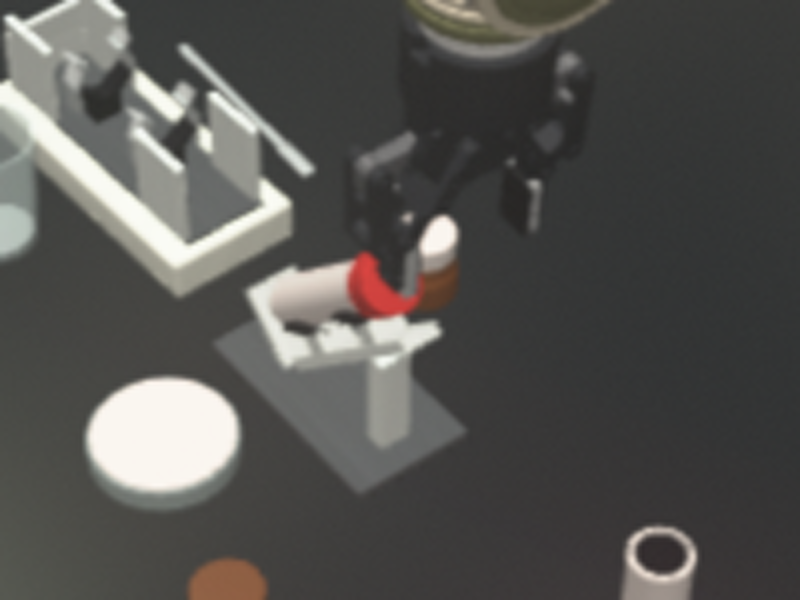

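```bash

python3 -m handwheel '[{"grip":80,"tx":0,"ty":-38,"tz":0,"wx":0,"wy":0,"wz":0.12},{"grip":80,"tx":0,"ty":-38,"tz":0,"wx":0,"wy":0,"wz":0.12},{"grip":80,"tx":10,"ty":-20,"tz":0,"wx":0,"wy":0,"wz":0.12},{"grip":80,"tx":30,"ty":0,"tz":0,"wx":0,"wy":0,"wz":0.12},{"grip":80,"tx":30,"ty":0,"tz":0,"wx":0,"wy":0,"wz":0.12},{"grip":80,"tx":30,"ty":0,"tz":0,"wx":0,"wy":0,"wz":0.12},{"grip":80,"tx":30,"ty":0,"tz":0,"wx":0,"wy":0,"wz":0.12},{"grip":80,"tx":0,"ty":0,"tz":0,"wx":0,"wy":0,"wz":0},{"grip":80,"tx":0,"ty":0,"tz":0,"wx":0,"wy":0,"wz":0}]'
python3 - <<'E'
from h import *
show()
p,M,s=pose()
print("grasp in tool",M.T@(mid-20*n-p))
w=eyes.capture("wrist");cv2.imwrite("pics/w13.png",w["pixels"][:,:,::-1])
w=eyes.capture("scene");cv2.imwrite("pics/s13.png",w["pixels"][:,:,::-1])
E
```

```text
time_s: 11.97
eef_pos: [532.6, -35.4, 231.0]
ee_rot: [0.664, -0.308, 0.638, -0.238]
force: [-0.2, -0.2, 0.6]
grip_width: 0.938
t 11.97 p [532.6 -35.4 231. ] x [ 0.072 -0.709 -0.701] y [-0.077  0.697 -0.713] z [ 0.994  0.105 -0.005] q [-0.57  0.52  1.39  0.59  1.75 -0.72] F [-0.2 -0.2  0.6] g 80.1
grasp in tool [ 93.25922365 132.83424661   0.68597254]
```

View pics/w13.png

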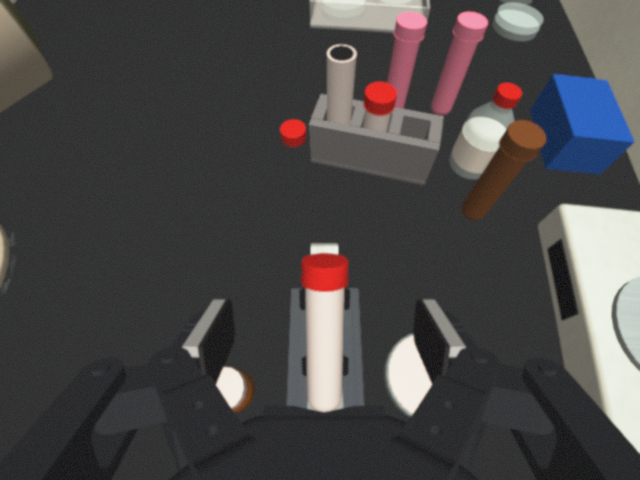

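View pics/s13.png

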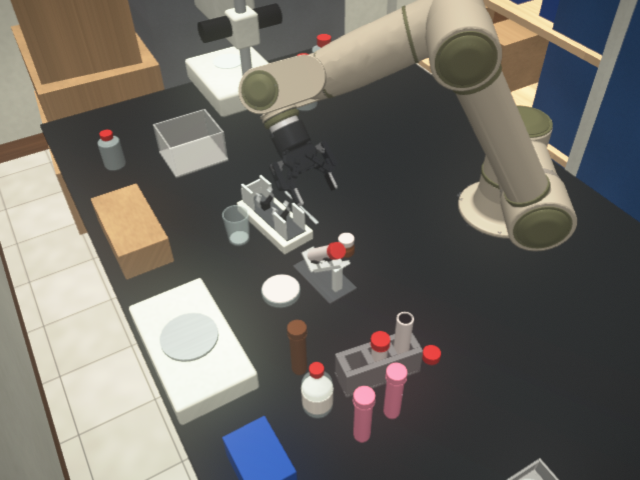

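```bash

python3 -m handwheel '[{"grip":64,"tx":31,"ty":10,"tz":0,"wx":0,"wy":0,"wz":0},{"grip":64,"tx":31,"ty":10,"tz":0,"wx":0,"wy":0,"wz":0},{"grip":64,"tx":31,"ty":10,"tz":0,"wx":0,"wy":0,"wz":0},{"grip":64,"tx":0,"ty":20,"tz":0.5,"wx":0,"wy":0,"wz":0},{"grip":64,"tx":0,"ty":20,"tz":0,"wx":0,"wy":0,"wz":0},{"grip":64,"tx":0,"ty":0,"tz":0,"wx":0,"wy":0,"wz":0},{"grip":64,"tx":0,"ty":0,"tz":0,"wx":0,"wy":0,"wz":0}]'
python3 - <<'E'
from h import *
show()
p,M,s=pose()
print("grasp in tool",M.T@(mid-20*n-p),M.T@a)
w=eyes.capture("wrist");cv2.imwrite("pics/w14.png",w["pixels"][:,:,::-1])
print("proj mid,cap,bot", proj(w,[mid,mid+75*a,mid-75*a]).round(0).tolist())
w=eyes.capture("top");cv2.imwrite("pics/t14.png",cv2.resize(w["pixels"][200:320,260:420],None,fx=5,fy=5,interpolation=cv2.INTER_CUBIC)[:,:,::-1])
E
```

```text
time_s: 12.65
eef_pos: [535.6, -50.3, 119.4]
ee_rot: [0.666, -0.31, 0.635, -0.238]
force: [0.7, 0.6, 0.7]
grip_width: 0.746
t 12.65 p [535.6 -50.3 119.4] x [ 0.08  -0.711 -0.698] y [-0.076  0.694 -0.716] z [0.994 0.11  0.002] q [-0.58  0.67  1.46  0.57  1.57 -0.86] F [0.7 0.6 0.7] g 63.7
grasp in tool [ 4.03304949 63.90174758 -1.39099925] [-9.99909041e-01 -1.23033423e-02 -5.64595450e-05]
proj mid,cap,bot [[321.0, 276.0], [321.0, 147.0], [321.0, 377.0]]
```

View pics/w14.png

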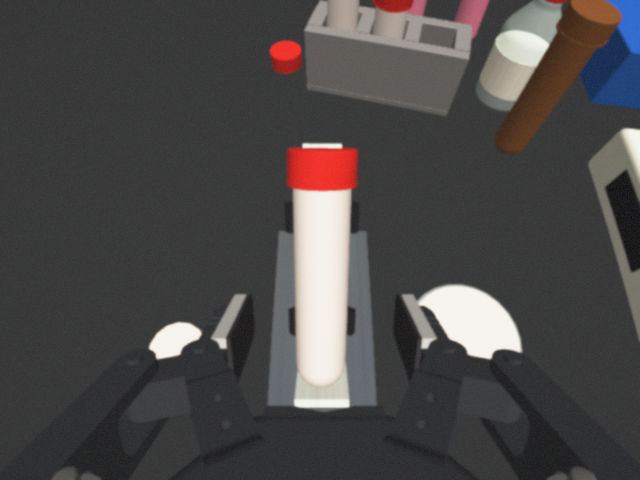

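View pics/t14.png

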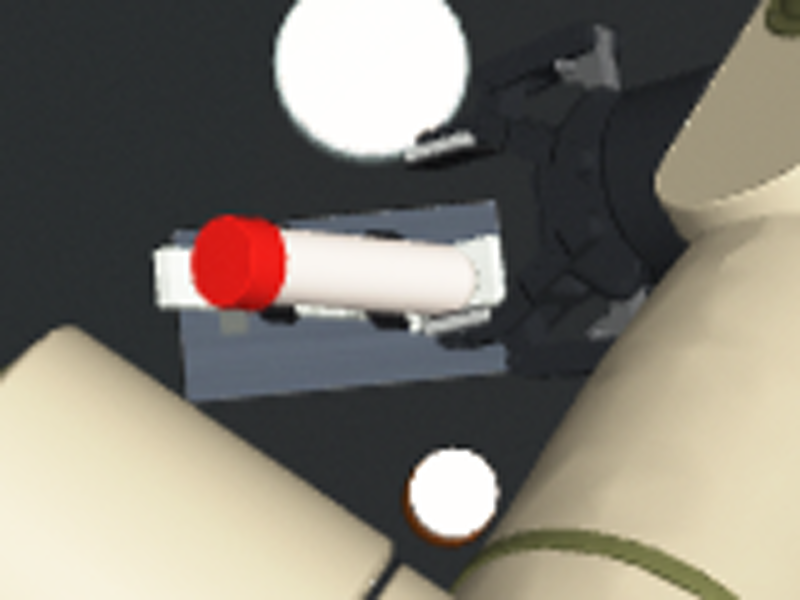

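```bash

python3 -m handwheel '[{"grip":64,"tx":2,"ty":22,"tz":-1,"wx":0,"wy":0,"wz":0},{"grip":64,"tx":2,"ty":20,"tz":0,"wx":0,"wy":0,"wz":0},{"grip":64,"tx":0,"ty":14,"tz":0,"wx":0,"wy":0,"wz":0},{"grip":64,"tx":0,"ty":7,"tz":0,"wx":0,"wy":0,"wz":0},{"grip":64,"tx":0,"ty":0,"tz":0,"wx":0,"wy":0,"wz":0},{"grip":64,"tx":0,"ty":0,"tz":0,"wx":0,"wy":0,"wz":0}]'
python3 - <<'E'
from h import *
show()
p,M,s=pose()
print("grasp in tool",M.T@(mid-20*n-p),M.T@a)
w=eyes.capture("wrist");cv2.imwrite("pics/w15.png",w["pixels"][:,:,::-1])
w=eyes.capture("scene");cv2.imwrite("pics/s15.png",cv2.resize(w["pixels"][180:330,240:440],None,fx=4,fy=4,interpolation=cv2.INTER_CUBIC)[:,:,::-1])
E
```

```text
time_s: 13.25
eef_pos: [530.5, -11.3, 71.0]
ee_rot: [0.666, -0.309, 0.635, -0.239]
force: [0.1, -0.1, 0.3]
grip_width: 0.748
t 13.25 p [530.5 -11.3  71. ] x [ 0.078 -0.711 -0.699] y [-0.073  0.695 -0.715] z [0.994 0.107 0.002] q [-0.53  0.71  1.55  0.6   1.44 -0.89] F [ 0.1 -0.1  0.3] g 63.9
grasp in tool [-1.61928773  1.81193524 -0.52930278] [-0.99991516 -0.01159809 -0.00215069]
```

View pics/w15.png

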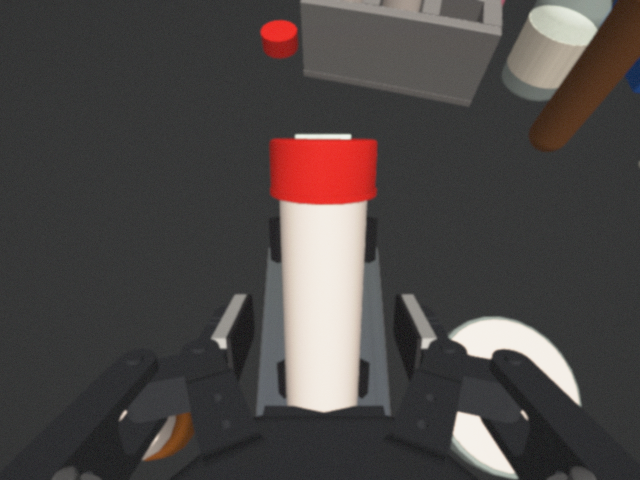

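View pics/s15.png

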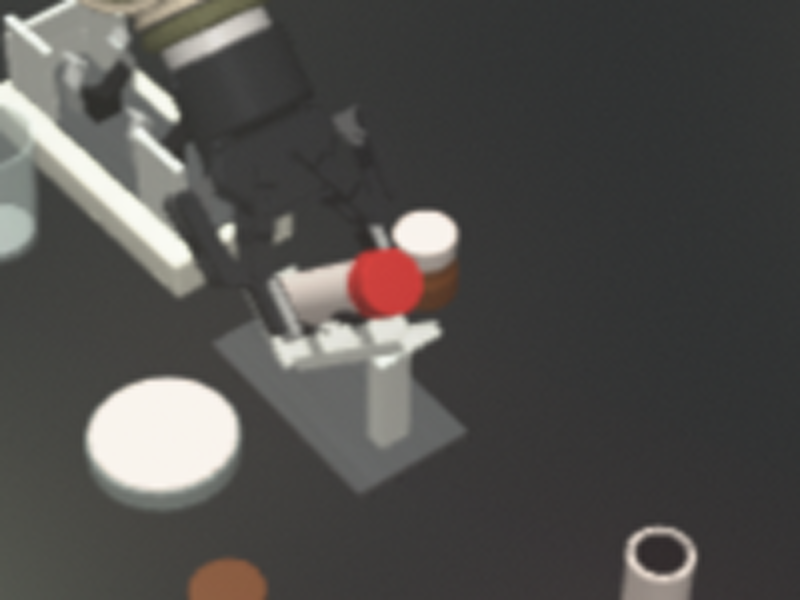

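```bash

python3 -m handwheel '[{"grip":64,"tx":-1.5,"ty":0,"tz":0,"wx":0,"wy":0,"wz":0},{"grip":45,"tx":0,"ty":0,"tz":0,"wx":0,"wy":0,"wz":0},{"grip":26,"tx":0,"ty":0,"tz":0,"wx":0,"wy":0,"wz":0},{"grip":26,"tx":0,"ty":0,"tz":0,"wx":0,"wy":0,"wz":0},{"grip":26,"tx":0,"ty":0,"tz":0,"wx":0,"wy":0,"wz":0},{"grip":26,"tx":0,"ty":0,"tz":0,"wx":0,"wy":0,"wz":0},{"grip":26,"tx":0,"ty":0,"tz":0,"wx":0,"wy":0,"wz":0},{"grip":26,"tx":0,"ty":0,"tz":0,"wx":0,"wy":0,"wz":0}]' 70
python3 - <<'E'
from h import *
show()
p,M,s=pose()
print("grasp in tool",M.T@(mid-20*n-p),M.T@s["force"])
w=eyes.capture("wrist");cv2.imwrite("pics/w16.png",w["pixels"][:,:,::-1])
E
```

```text
time_s: 14.02
eef_pos: [529.9, -9.9, 71.3]
ee_rot: [0.666, -0.308, 0.636, -0.239]
force: [-1.2, -3.4, 3.8]
grip_width: 0.348
t 14.02 p [529.9  -9.9  71.3] x [ 0.077 -0.711 -0.699] y [-0.074  0.696 -0.715] z [0.994 0.107 0.001] q [-0.53  0.71  1.55  0.6   1.44 -0.89] F [-1.2 -3.4  3.8] g 29.7
grasp in tool [-0.36765989  1.02954455 -0.12229333] [-0.27661063 -4.98994542 -1.54810871]
```

View pics/w16.png

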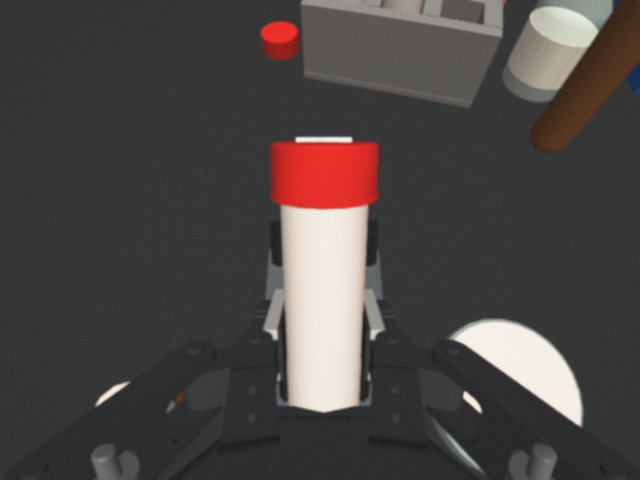

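```bash

python3 -m handwheel '[{"grip":26,"tx":0,"ty":-10,"tz":0,"wx":0,"wy":0,"wz":0},{"grip":26,"tx":0,"ty":-30,"tz":0,"wx":0,"wy":0,"wz":0},{"grip":26,"tx":0,"ty":-30,"tz":0,"wx":0,"wy":0,"wz":0},{"grip":26,"tx":0,"ty":-30,"tz":0,"wx":0,"wy":0,"wz":-0.1},{"grip":26,"tx":0,"ty":-20,"tz":0,"wx":0,"wy":0,"wz":-0.12},{"grip":26,"tx":0,"ty":-20,"tz":0,"wx":0,"wy":0,"wz":-0.12},{"grip":26,"tx":0,"ty":-10,"tz":0,"wx":0,"wy":0,"wz":-0.12},{"grip":26,"tx":0,"ty":0,"tz":0,"wx":0,"wy":0,"wz":-0.12},{"grip":26,"tx":0,"ty":0,"tz":0,"wx":0,"wy":-0.03,"wz":-0.12},{"grip":26,"tx":0,"ty":0,"tz":0,"wx":0,"wy":0,"wz":-0.07}]'
python3 -m handwheel '[{"grip":26,"tx":0,"ty":0,"tz":0,"wx":0,"wy":0,"wz":0},{"grip":26,"tx":0,"ty":0,"tz":0,"wx":0,"wy":0,"wz":0}]'
python3 - <<'E'
from h import *
show()
w=eyes.capture("wrist");cv2.imwrite("pics/w17.png",w["pixels"][:,:,::-1])
w=eyes.capture("scene");cv2.imwrite("pics/s17.png",cv2.resize(w["pixels"][80:330,200:450],None,fx=2.4,fy=2.4,interpolation=cv2.INTER_CUBIC)[:,:,::-1])
E
```

```text
time_s: 14.9
eef_pos: [540.2, -105.8, 185.4]
ee_rot: [0.535, -0.532, 0.462, -0.466]
force: [0.1, 0.6, -0.7]
grip_width: 0.352
time_s: 15.07
eef_pos: [540.0, -105.8, 184.4]
ee_rot: [0.536, -0.53, 0.465, -0.464]
force: [0.4, -0.1, -0.9]
grip_width: 0.357
t 15.07 p [ 540.  -105.8  184.4] x [ 0.137 -0.991 -0.007] y [ 0.003  0.007 -1.   ] z [0.991 0.137 0.004] q [-0.41  0.41  1.49  0.01  1.24 -0.55] F [ 0.4 -0.1 -0.9] g 30.5
```

View pics/w17.png

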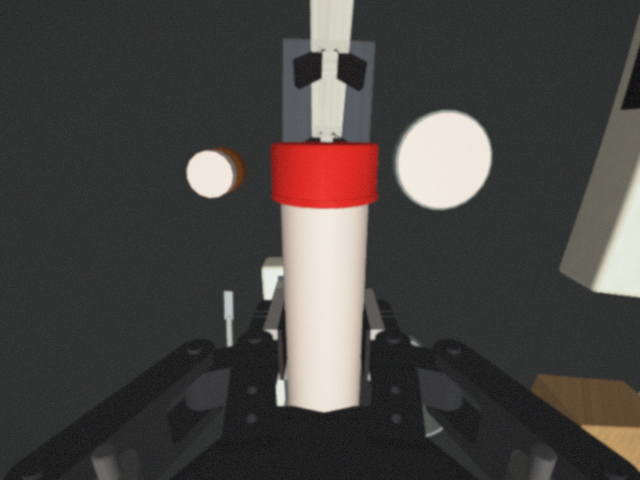

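View pics/s17.png

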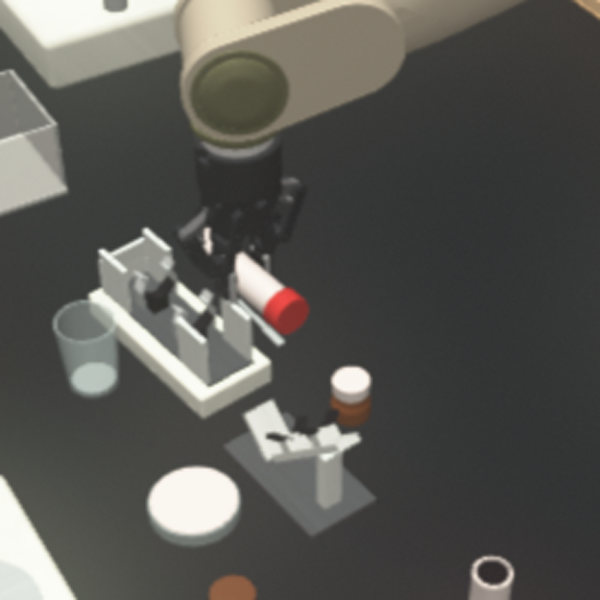

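```bash

python3 -m handwheel '[{"grip":26,"tx":36.5,"ty":0,"tz":-3.5,"wx":0,"wy":0,"wz":0},{"grip":26,"tx":36.5,"ty":0,"tz":-3.5,"wx":0,"wy":0,"wz":0},{"grip":26,"tx":36.5,"ty":0,"tz":-3.5,"wx":0,"wy":0,"wz":0},{"grip":26,"tx":36,"ty":0,"tz":-3.5,"wx":0,"wy":0,"wz":0.005},{"grip":26,"tx":0,"ty":25,"tz":0,"wx":0,"wy":0,"wz":0},{"grip":26,"tx":0,"ty":25,"tz":0,"wx":0,"wy":0,"wz":0},{"grip":26,"tx":0,"ty":0,"tz":0,"wx":0,"wy":0,"wz":0},{"grip":26,"tx":0,"ty":0,"tz":0,"wx":0,"wy":0,"wz":0}]'
python3 - <<'E'
from h import *
show()
w=eyes.capture("wrist");cv2.imwrite("pics/w18.png",w["pixels"][:,:,::-1])
w=eyes.capture("scene");cv2.imwrite("pics/s18.png",cv2.resize(w["pixels"][120:300,180:380],None,fx=4,fy=3.3,interpolation=cv2.INTER_CUBIC)[:,:,::-1])
w=eyes.capture("top");cv2.imwrite("pics/t18.png",cv2.resize(w["pixels"][200:320,360:520],None,fx=5,fy=5,interpolation=cv2.INTER_CUBIC)[:,:,::-1])
E
```

```text
time_s: 15.83
eef_pos: [545.6, -252.3, 132.7]
ee_rot: [0.536, -0.529, 0.468, -0.462]
force: [0.6, 0.4, -0.2]
grip_width: 0.357
t 15.83 p [ 545.6 -252.3  132.7] x [ 0.135 -0.991 -0.013] y [ 0.001  0.013 -1.   ] z [0.991 0.135 0.002] q [-0.63  0.57  1.38  0.01  1.2  -0.77] F [ 0.6  0.4 -0.2] g 30.5
```

View pics/w18.png

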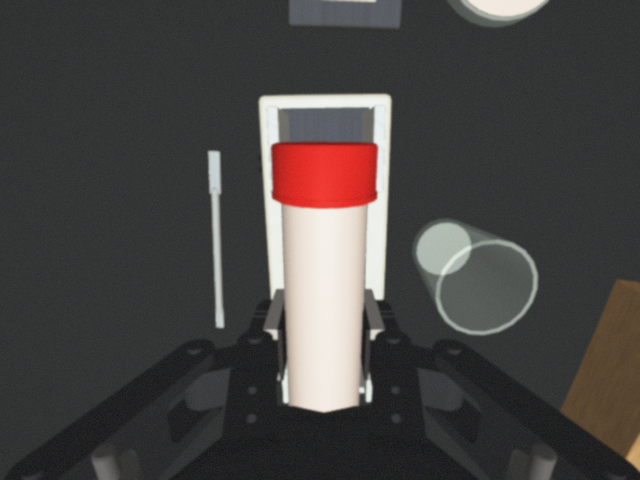

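View pics/s18.png

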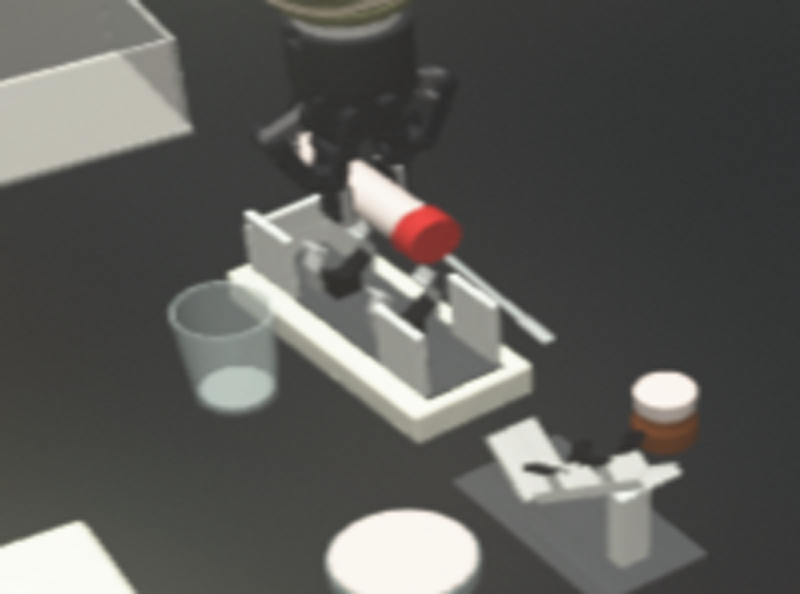

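View pics/t18.png

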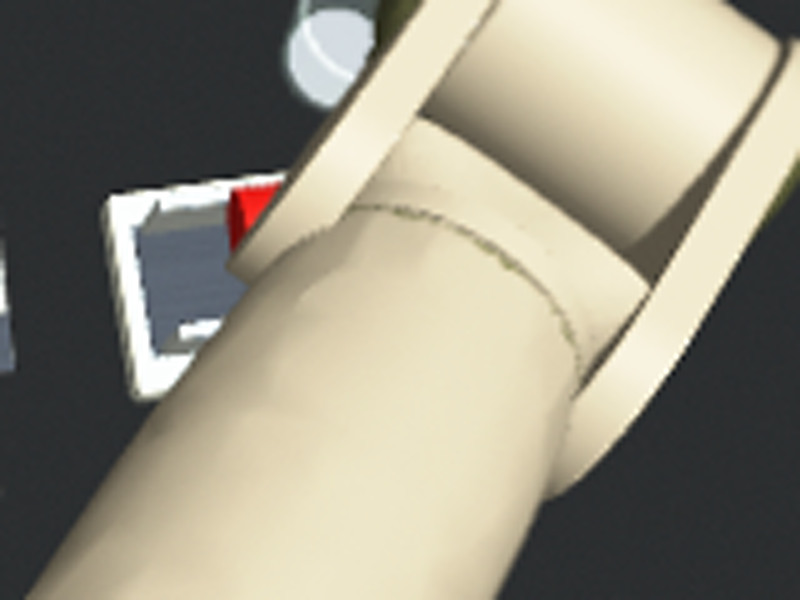

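```bash

python3 - <<'E'
from h import *
w=eyes.capture("wrist");im=w["pixels"].astype(int)
m=im.min(2)>130
for v in (120,135,215,250,280):
    row=np.where(m[v,235:410])[0]+235
    print(v,row.min(),row.max(),onz(w,(row.min()-.5,v),30).round(1)[:2],onz(w,(row.max()+.5,v),30).round(1)[:2])
col=[np.where(m[80:120,u])[0].min()+80 for u in (275,300,325,350,375)];print(col)
L=onz(w,(270,np.mean(col)-.5),30);R=onz(w,(380,np.mean(col)-.5),30);e=(L+R)/2;print("end",L,R)
p,M,s=pose();d=M.T@(e-p);print("end in tool",d)
red=(im[...,0]>180)&(im[...,1]<60);ys,xs=np.where(red);print("cap rows",ys.min(),ys.max(),xs.min(),xs.max())
# cap top edge: on top of cap silhouette at z=axis
for zz in (151.5,170):print(onz(w,(324.5,ys.min()),zz), M.T@(onz(w,(324.5,ys.min()),zz)-p))
E
```

```text
120 258 387 [ 490.2 -172. ] [ 580.3 -159.5]
135 259 386 [ 491.8 -182. ] [ 581.5 -169.6]
215 264 383 [ 500.5 -239.3] [ 590.1 -227. ]
250 266 382 [ 504.4 -266.8] [ 594.6 -254.5]
280 268 381 [ 508.1 -291.8] [ 598.6 -279.6]
[np.int64(95), np.int64(94), np.int64(94), np.int64(94), np.int64(94)]
end [ 497.17256371 -153.68759204   30.        ] [ 572.02564567 -143.24929382   30.        ]
end in tool [-103.51879232  106.02725839    1.3161303 ]
cap rows 145 206 278 375
[ 537.36731221 -180.3328656   151.5       ] [-72.58610272 -15.74186206   0.47683111]
[ 537.12631072 -179.98947069  170.        ] [-73.11298743 -34.23896379   0.40185212]
```

```bash

python3 -m handwheel '[{"grip":26,"tx":1,"ty":0,"tz":1.8,"wx":0,"wy":-0.013,"wz":-0.022},{"grip":26,"tx":0,"ty":15,"tz":0,"wx":0,"wy":0,"wz":0},{"grip":26,"tx":0,"ty":14,"tz":0,"wx":0,"wy":0,"wz":0},{"grip":26,"tx":0,"ty":10,"tz":0,"wx":0,"wy":0,"wz":0},{"grip":26,"tx":0,"ty":5,"tz":0,"wx":0,"wy":0,"wz":0},{"grip":26,"tx":0,"ty":0,"tz":0,"wx":0,"wy":0,"wz":0},{"grip":26,"tx":0,"ty":0,"tz":0,"wx":0,"wy":0,"wz":0}]'
python3 - <<'E'
from h import *
show()
w=eyes.capture("wrist");cv2.imwrite("pics/w19.png",w["pixels"][:,:,::-1])
im=w["pixels"].astype(int);p,M,s=pose()
m=im.min(2)>130
for v in (120,150,215,250,280):
    row=np.where(m[v,235:410])[0]+235
    if len(row): q=(onz(w,(row.min()-.5,v),30)+onz(w,(row.max()+.5,v),30))/2;print(v,row.min(),row.max(),(M.T@(q-p)).round(1))
w=eyes.capture("scene");cv2.imwrite("pics/s19.png",cv2.resize(w["pixels"][120:300,180:380],None,fx=4,fy=3.3,interpolation=cv2.INTER_CUBIC)[:,:,::-1])
E
```

```text
time_s: 16.62
eef_pos: [548.7, -253.2, 90.0]
ee_rot: [-0.534, 0.538, -0.457, 0.466]
force: [0.4, 0.2, -0.4]
grip_width: 0.351
t 16.62 p [ 548.7 -253.2   90. ] x [ 0.149 -0.989  0.013] y [ 0.007 -0.012 -1.   ] z [0.989 0.149 0.005] q [-0.62  0.62  1.42 -0.01  1.09 -0.77] F [ 0.4  0.2 -0.4] g 30.0
120 243 401 [-84.7  59.2  -0.7]
150 245 399 [-68.   59.4  -0.8]
215 249 395 [-29.1  59.9  -0.8]
250 252 393 [-6.2 60.2 -0.5]
280 254 391 [14.7 60.5 -0.5]
```

View pics/w19.png

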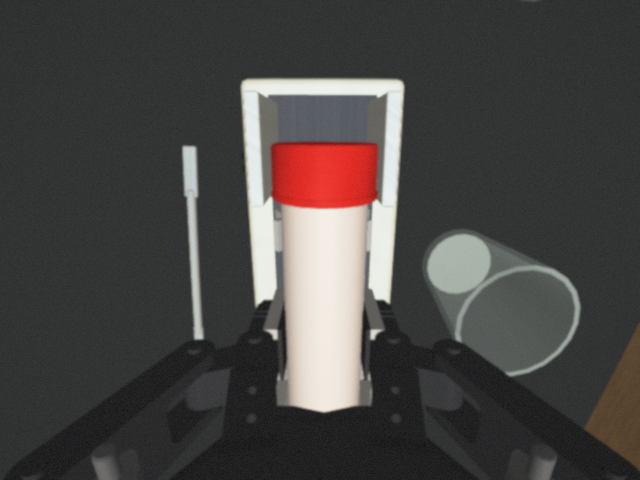

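View pics/s19.png

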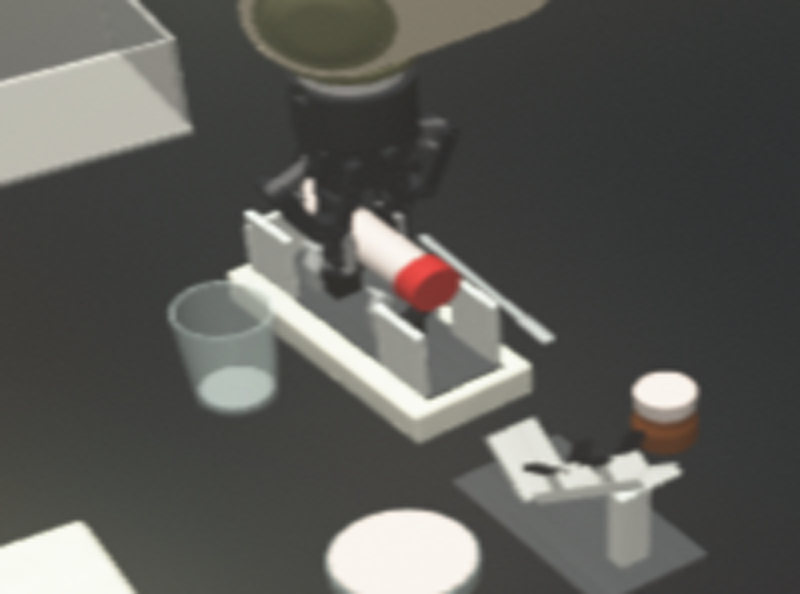

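```bash

python3 -m handwheel '[{"grip":26,"tx":0,"ty":5,"tz":-0.8,"wx":0,"wy":0,"wz":0},{"grip":26,"tx":0,"ty":4,"tz":0,"wx":0,"wy":0,"wz":0},{"grip":26,"tx":0,"ty":3,"tz":0,"wx":0,"wy":0,"wz":0},{"grip":26,"tx":0,"ty":0,"tz":0,"wx":0,"wy":0,"wz":0},{"grip":26,"tx":0,"ty":0,"tz":0,"wx":0,"wy":0,"wz":0}]'
python3 -m handwheel '[{"grip":26,"tx":0,"ty":3,"tz":0,"wx":0,"wy":0,"wz":0},{"grip":26,"tx":0,"ty":0,"tz":0,"wx":0,"wy":0,"wz":0},{"grip":26,"tx":0,"ty":0,"tz":0,"wx":0,"wy":0,"wz":0}]' 100
python3 -m handwheel '[{"grip":26,"tx":0,"ty":2,"tz":0,"wx":0,"wy":0,"wz":0},{"grip":26,"tx":0,"ty":0,"tz":0,"wx":0,"wy":0,"wz":0},{"grip":26,"tx":0,"ty":0,"tz":0,"wx":0,"wy":0,"wz":0}]'
python3 - <<'E'
from h import *
show()
E
```

```text
time_s: 17.13
eef_pos: [547.6, -253.3, 77.2]
ee_rot: [-0.534, 0.538, -0.457, 0.465]
force: [0.4, 0.2, -1.1]
grip_width: 0.355
time_s: 17.38
eef_pos: [548.2, -253.6, 75.0]
ee_rot: [-0.534, 0.538, -0.456, 0.466]
force: [1.3, -0.9, 3.3]
grip_width: 0.344
time_s: 17.63
eef_pos: [548.7, -253.9, 74.4]
ee_rot: [-0.535, 0.537, -0.456, 0.467]
force: [-1.8, 2.1, 12.5]
grip_width: 0.349
t 17.63 p [ 548.7 -253.9   74.4] x [ 0.149 -0.989  0.014] y [ 0.009 -0.013 -1.   ] z [0.989 0.149 0.007] q [-0.62  0.63  1.44 -0.01  1.05 -0.77] F [-1.8  2.1 12.5] g 29.8
```

```bash

python3 -m handwheel '[{"grip":26,"tx":0,"ty":3,"tz":0,"wx":0,"wy":0,"wz":0},{"grip":26,"tx":0,"ty":0,"tz":0,"wx":0,"wy":0,"wz":0}]'
python3 -m handwheel '[{"grip":26,"tx":0,"ty":3,"tz":0,"wx":0,"wy":0,"wz":0},{"grip":26,"tx":0,"ty":0,"tz":0,"wx":0,"wy":0,"wz":0}]'
python3 -m handwheel '[{"grip":26,"tx":0,"ty":3,"tz":0,"wx":0,"wy":0,"wz":0},{"grip":26,"tx":0,"ty":0,"tz":0,"wx":0,"wy":0,"wz":0}]'
python3 - <<'E'
from h import *
show()
w=eyes.capture("wrist");cv2.imwrite("pics/w20.png",w["pixels"][:,:,::-1])
E
```

```text
time_s: 17.8
eef_pos: [549.1, -254.5, 71.8]
ee_rot: [-0.534, 0.538, -0.455, 0.467]
force: [-0.9, 0.4, 15.2]
grip_width: 0.342
time_s: 17.97
eef_pos: [548.9, -254.6, 68.4]
ee_rot: [-0.534, 0.538, -0.455, 0.467]
force: [0.3, -1.3, 11.2]
grip_width: 0.348
time_s: 18.13
eef_pos: [548.6, -254.4, 64.7]
ee_rot: [-0.534, 0.538, -0.456, 0.467]
force: [0.2, -1.5, 8.1]
grip_width: 0.345
t 18.13 p [ 548.6 -254.4   64.7] x [ 0.149 -0.989  0.015] y [ 0.009 -0.014 -1.   ] z [0.989 0.149 0.007] q [-0.63  0.65  1.44 -0.01  1.03 -0.77] F [ 0.2 -1.5  8.1] g 29.4
```

View pics/w20.png

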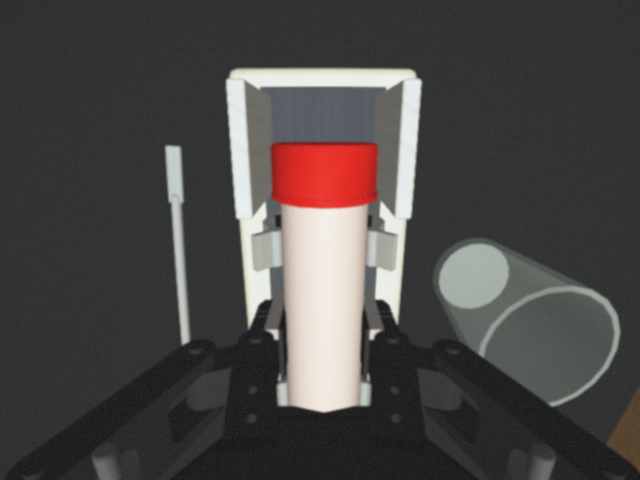

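```bash

python3 -m handwheel '[{"grip":26,"tx":0,"ty":3,"tz":0,"wx":0,"wy":0,"wz":0},{"grip":26,"tx":0,"ty":0,"tz":0,"wx":0,"wy":0,"wz":0}]'
python3 -m handwheel '[{"grip":26,"tx":0,"ty":3,"tz":0,"wx":0,"wy":0,"wz":0},{"grip":26,"tx":0,"ty":0,"tz":0,"wx":0,"wy":0,"wz":0}]'
python3 -m handwheel '[{"grip":26,"tx":0,"ty":3,"tz":0,"wx":0,"wy":0,"wz":0},{"grip":26,"tx":0,"ty":0,"tz":0,"wx":0,"wy":0,"wz":0}]'
python3 -m handwheel '[{"grip":26,"tx":0,"ty":2.5,"tz":0,"wx":0,"wy":0,"wz":0},{"grip":26,"tx":0,"ty":0,"tz":0,"wx":0,"wy":0,"wz":0}]'
python3 -m handwheel '[{"grip":26,"tx":0,"ty":1.5,"tz":0,"wx":0,"wy":0,"wz":0},{"grip":26,"tx":0,"ty":0,"tz":0,"wx":0,"wy":0,"wz":0},{"grip":26,"tx":0,"ty":0,"tz":0,"wx":0,"wy":0,"wz":0}]'
python3 - <<'E'
from h import *
show()
w=eyes.capture("wrist");cv2.imwrite("pics/w21.png",w["pixels"][:,:,::-1])
E
```

```text
time_s: 18.35
eef_pos: [548.3, -254.2, 61.0]
ee_rot: [-0.534, 0.538, -0.456, 0.466]
force: [0.3, -1.9, 4.3]
grip_width: 0.348
time_s: 18.52
eef_pos: [547.8, -253.7, 57.1]
ee_rot: [-0.534, 0.538, -0.457, 0.465]
force: [2.0, -2.6, 1.2]
grip_width: 0.346
time_s: 18.68
eef_pos: [547.5, -253.3, 53.5]
ee_rot: [-0.534, 0.538, -0.457, 0.465]
force: [1.5, -1.1, -3.5]
grip_width: 0.35
time_s: 18.85
eef_pos: [547.7, -253.3, 51.1]
ee_rot: [-0.534, 0.538, -0.457, 0.465]
force: [2.1, -0.1, -3.8]
grip_width: 0.349
time_s: 19.1
eef_pos: [548.1, -253.4, 50.6]
ee_rot: [-0.535, 0.537, -0.457, 0.466]
force: [2.3, 1.2, 1.3]
grip_width: 0.348
t 19.1 p [ 548.1 -253.4   50.6] x [ 0.149 -0.989  0.012] y [ 0.007 -0.011 -1.   ] z [0.989 0.149 0.005] q [-0.62  0.67  1.45 -0.01  1.01 -0.77] F [2.3 1.2 1.3] g 29.7
```

View pics/w21.png

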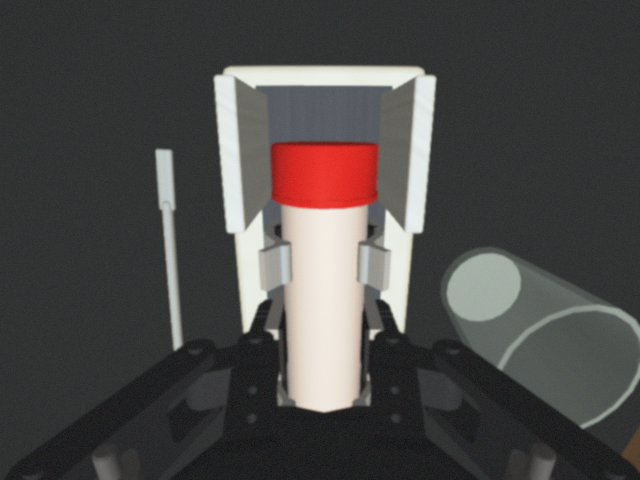

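```bash

python3 -m handwheel '[{"grip":26,"tx":0,"ty":1.5,"tz":0,"wx":0,"wy":0,"wz":0},{"grip":26,"tx":0,"ty":0,"tz":0,"wx":0,"wy":0,"wz":0},{"grip":26,"tx":0,"ty":0,"tz":0,"wx":0,"wy":0,"wz":0}]'
python3 -m handwheel '[{"grip":26,"tx":0,"ty":1,"tz":0,"wx":0,"wy":0,"wz":0},{"grip":26,"tx":0,"ty":0,"tz":0,"wx":0,"wy":0,"wz":0},{"grip":26,"tx":0,"ty":0,"tz":0,"wx":0,"wy":0,"wz":0}]'
```

```text
time_s: 19.4
eef_pos: [548.3, -253.5, 50.5]
ee_rot: [-0.535, 0.538, -0.456, 0.466]
force: [-0.9, 4.5, 12.7]
grip_width: 0.346
time_s: 19.65
eef_pos: [548.3, -253.6, 50.4]
ee_rot: [-0.535, 0.538, -0.456, 0.466]
force: [-4.7, 7.2, 20.0]
grip_width: 0.347
```

```bash

python3 -m handwheel '[{"grip":26,"tx":0,"ty":-2.5,"tz":0,"wx":0,"wy":0,"wz":0},{"grip":34,"tx":0,"ty":0,"tz":0,"wx":0,"wy":0,"wz":0},{"grip":45,"tx":0,"ty":0,"tz":0,"wx":0,"wy":0,"wz":0},{"grip":55,"tx":0,"ty":0,"tz":0,"wx":0,"wy":0,"wz":0},{"grip":55,"tx":0,"ty":0,"tz":0,"wx":0,"wy":0,"wz":0},{"grip":55,"tx":0,"ty":0,"tz":0,"wx":0,"wy":0,"wz":0},{"grip":55,"tx":0,"ty":0,"tz":0,"wx":0,"wy":0,"wz":0},{"grip":55,"tx":0,"ty":0,"tz":0,"wx":0,"wy":0,"wz":0}]'
python3 - <<'E'
from h import *
show()
w=eyes.capture("wrist");cv2.imwrite("pics/w22.png",w["pixels"][:,:,::-1])
E
```

```text
time_s: 20.32
eef_pos: [547.8, -253.7, 50.4]
ee_rot: [-0.534, 0.538, -0.457, 0.465]
force: [-0.2, -0.2, -0.4]
grip_width: 0.642
t 20.32 p [ 547.8 -253.7   50.4] x [ 0.149 -0.989  0.012] y [ 0.006 -0.011 -1.   ] z [0.989 0.149 0.004] q [-0.63  0.67  1.45 -0.01  1.01 -0.77] F [-0.2 -0.2 -0.4] g 54.9
```

View pics/w22.png

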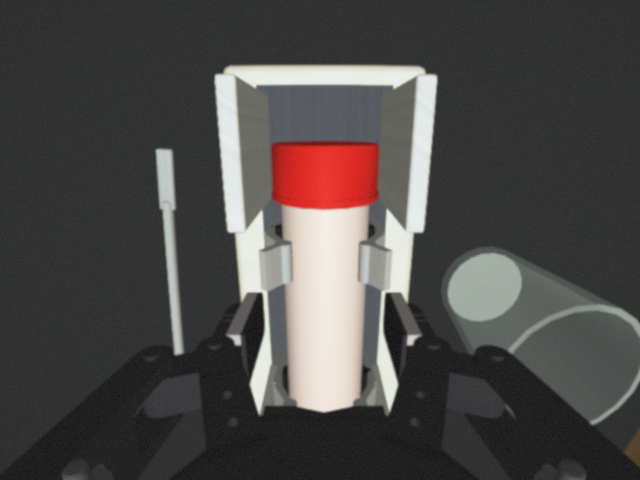

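Released; the clip-b arms at (276,265)/(374,265) hug the tube. I'll retreat straight up and to one side, then check.

```bash

python3 -m handwheel '[{"grip":55,"tx":0,"ty":-15,"tz":0,"wx":0,"wy":0,"wz":0},{"grip":55,"tx":0,"ty":-38,"tz":0,"wx":0,"wy":0,"wz":0},{"grip":55,"tx":0,"ty":-40,"tz":0,"wx":0,"wy":0,"wz":0},{"grip":55,"tx":0,"ty":-40,"tz":0,"wx":0,"wy":0,"wz":0},{"grip":55,"tx":-35,"ty":-15,"tz":0,"wx":0,"wy":0,"wz":0},{"grip":55,"tx":-38,"ty":0,"tz":0,"wx":0,"wy":0,"wz":0},{"grip":55,"tx":-38,"ty":0,"tz":0,"wx":0,"wy":0,"wz":0},{"grip":55,"tx":-38,"ty":0,"tz":0,"wx":0,"wy":0,"wz":0},{"grip":55,"tx":0,"ty":0,"tz":0,"wx":0,"wy":0,"wz":0},{"grip":55,"tx":0,"ty":0,"tz":0,"wx":0,"wy":0,"wz":0}]'
python3 -m handwheel '[{"grip":55,"tx":-38,"ty":0,"tz":-10,"wx":0,"wy":0,"wz":0},{"grip":55,"tx":-38,"ty":0,"tz":-10,"wx":0,"wy":0,"wz":0},{"grip":55,"tx":-38,"ty":0,"tz":-10,"wx":0,"wy":0,"wz":0},{"grip":55,"tx":-38,"ty":0,"tz":-10,"wx":0,"wy":0,"wz":0},{"grip":55,"tx":0,"ty":0,"tz":0,"wx":0,"wy":0,"wz":0},{"grip":55,"tx":0,"ty":0,"tz":0,"wx":0,"wy":0,"wz":0}]'
python3 - <<'E'
from h import *
show()
w=eyes.capture("scene");cv2.imwrite("pics/s23.png",cv2.resize(w["pixels"][150:300,200:350],None,fx=4,fy=4,interpolation=cv2.INTER_CUBIC)[:,:,::-1])
cv2.imwrite("pics/s23f.png",w["pixels"][:,:,::-1])
T=eyes.capture("top");cv2.imwrite("pics/t23.png",cv2.resize(T["pixels"][200:320,360:520],None,fx=5,fy=5,interpolation=cv2.INTER_CUBIC)[:,:,::-1])
E
```

```text
time_s: 21.2
eef_pos: [524.7, -103.3, 197.0]
ee_rot: [-0.535, 0.538, -0.456, 0.465]
force: [-0.0, -1.4, 0.2]
grip_width: 0.642
time_s: 21.7
eef_pos: [462.7, 40.0, 194.9]
ee_rot: [-0.535, 0.538, -0.456, 0.465]
force: [0.4, -0.5, -0.4]
grip_width: 0.65
t 21.7 p [462.7  40.  194.9] x [ 0.151 -0.988  0.013] y [ 0.007 -0.012 -1.   ] z [0.989 0.151 0.005] q [-0.16  0.21  1.73 -0.01  1.19 -0.31] F [ 0.4 -0.5 -0.4] g 55.5
```

View pics/s23.png

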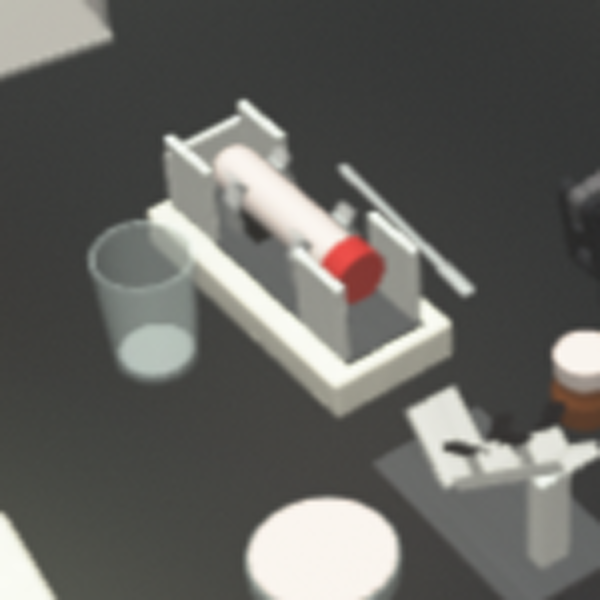

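View pics/t23.png

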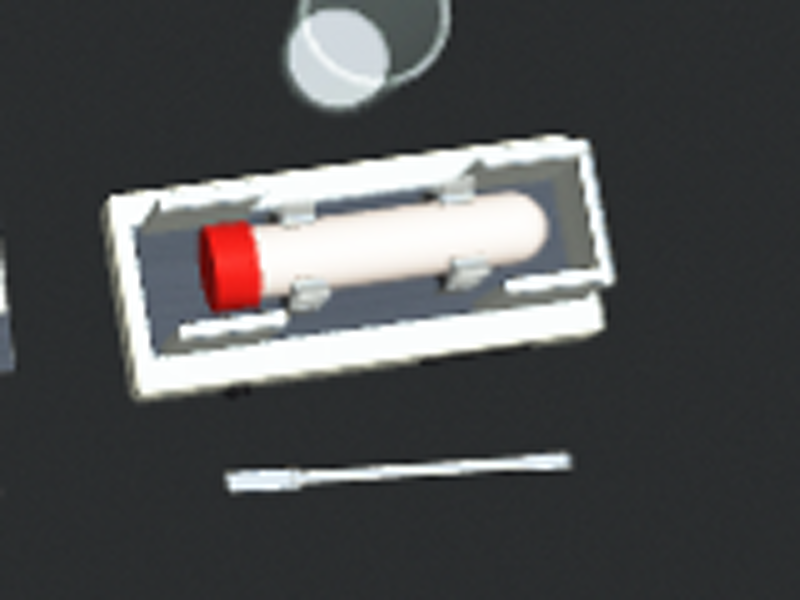

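View pics/s23f.png

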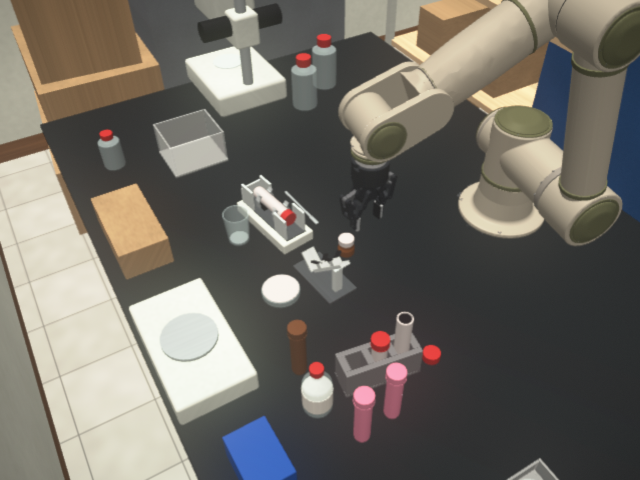

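```bash

python3 - <<'E'
from h import *
T=eyes.capture("top")
f=lambda x,y:(360+x/5,200+y/5)
A=onz(T,f(203,268),70);B=onz(T,f(548,228),70)
c1=[onz(T,f(*p),82) for p in [(303,295),(295,212),(465,272),(458,190)]]
ca=np.mean(c1,0);print(A,B,np.linalg.norm(A-B),(A+B)/2,"clips centre",ca)
E1=[onz(T,f(*p),30) for p in [(105,198),(137,398),(604,332)]]
c=(E1[0]+E1[2])/2;y=E1[1]-E1[2];y/=np.linalg.norm(y);print("housing",c,"yaw",np.arctan2(-y[0],y[1]))
d=(A+B)/2-ca;print("along",d@y, "across",d[:2]@[y[1],-y[0]],"tube yaw",np.arctan2(-(A-B)[0],(A-B)[1]))
d=(A+B)/2-c;print("vs housing",d@y,d[:2]@[y[1],-y[0]])
S=eyes.capture("scene");g=lambda x,y:(200+x/4,150+y/4)
# cap top face centre, both views
print("cap tri",tri(T,f(206,268),S,g(366,276)))
print("end tri", tri(T,f(530,228),S,g(232,166)))
E
```

```text
[ 536.43977349 -177.74657439   70.        ] [ 555.94782156 -329.3211871    70.        ] 152.82482506901155 [ 546.19379752 -253.53388074   70.        ] clips centre [ 546.54140797 -252.76754257   82.        ]
housing [ 545.69058809 -252.27148572   30.        ] yaw 0.1503226394684859
along -0.705638888130087 across -0.45845499256194927 tube yaw 0.1279989633143609
vs housing -1.3235179656422533 0.3084819759987094
cap tri (array([ 534.6884602 , -177.63790988,   71.43866416]), np.float64(3.7469612629979454))
end tri (array([ 555.91940279, -322.08378152,   64.61442486]), np.float64(2.3652766634640163))
```

```bash
python3 -c "
from rig import ctrl
print(ctrl.finish_job())"
```

```text
the job is handed in; nothing more can be done
None
```

The tube is clipped into the mixer cradle, cap towards the open end, and the job was handed in at about 22 s of the 64 s allowed. `finish_job` gives no verdict, so the results below are my own measurements.

**What I did:**
- I took the long capped tube by its cap and leaned it at 45° in the rest. I pressed it onto the foot (23 N along the tube) and let go; it stayed in place.
- I took it again round its middle, levelled it and lowered it onto the clip flares. I pressed until the force peaked at about 15 N and reversed as the clips snapped.
- I pressed on until it sat firmly on the saddles at 20 N, then released it and drew the hand clear.

**Last checks:**
- **Position:** in the top view the tube's middle is about 1 mm off lengthways and 0.5 mm sideways from the cradle's middle. Both pairs of clip arms lie over it.
- **Angle and height:** the tube and housing directions differ by about 0.02 rad in the picture, within the 0.08 rad allowed. When it seated, the fingers put the tube's axis about 70 mm above the bench, which is home.
- **Bystanders:** all looked unmoved by eye in the last pictures; I did not measure them again.

**Disagreements:**
- The scene camera placed the mixer up to about 6 mm further towards +y than the top camera. I followed the top and wrist cameras.
- The two-view check of the tube's ends left gaps of 2–4 mm and put the round end about 7 mm lower than the cap end. Its pixels were picked by eye, so I did not rely on it for level.

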